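# Latch the specimen carrier

## Robot

A 6-joint arm with a two-finger parallel gripper is mounted at the origin on the work surface. World frame = base frame: x ahead of the robot, y to its left, z up, the work surface at z = 0. Lengths are in m, angles in degrees, forces in N, time in s.
With the tool pointing down it reaches from about 0.3 to 1 m from the base axis. Payload 5.1 kg.
Tool frame: the origin (TCP) lies at the very end of the fingers, on their centre line; the grasp point (between the pads) lies 19 mm behind it; x points along the fingers, y is the direction in which the jaws open and shut, and the axes are right-handed (so a half turn about x gives the same grasp; the last joint's range is limited). The gripper opens to 95 mm and grips with 3 to 60 N. Pads are 20 mm wide; open, the fingers measure 119 mm over their backs; the gripper's body (75 mm by 180 mm) begins 59 mm behind the grasp point.
Start: joints at [65.741, 7.093, 94.555, -0, 78.352, -4.733], TCP at [0.217, 0.613, 0.215] pointing down, gripper open.
Joint ranges: [-149.61, 149.61], [-58.7, 133.49], [1.44, 155.28], [-77.14, 257.14], [18.33, 153.61], [-166.67, 166.67]. Speed limits (degrees/s): [147.25, 147.25, 180, 180, 180, 180].

## Interface

Orientations are given as [roll, pitch, yaw] about the fixed x, y, z axes, in that order (R = Rz(yaw) Ry(pitch) Rx(roll)).
In Python, from rig import bot, eyes, order gives the robot as it stands. The module is installed in compiled form; this text tells all that it offers.
- The arm moves only by the tool apply_moves, never from a script. Its argument "steps" is a list that holds one entry, the list of rows, each a list of 6 numbers: the shift along the tool's x, y, z in units of 40 mm (1.0 is 40 mm), then the turn, a rotation vector about the tool's x, y, z in rad. In form: [[[x, y, z, wx, wy, wz], ...]]. A call has 1 to 12 rows; each row shifts and turns the commanded pose from where the row before left it, along the tool's axes as they then stand; what a row does not reach is not made up. A row lasts 1/12 s, in which the tool goes at most 41.7 mm and 7.16 degrees, less where a joint would pass 70% of its speed; a pose out of reach is approached as far as the arm can. A call is refused whole if a number of a shift passes 1 or a number of a turn 0.125, either way. A call with a gripper value outside its range is refused whole. "fingers" is the opening, from 0 (shut) to 1 (fully open), set as the call begins (left out, the last holds). The fingers move at their own pace and stop on an object; "grip_force" is the grip in N (left out, the last holds). Time passes only in rows, so rows that do not move let the fingers close. It gives the time, the measured TCP pose, the force and the opening at its end, in the units of the state.
- bot.observe(): the state, without advancing time (a new reading comes with each control period).
- eyes.snapshot(name): name is "scene" or "top"; returns a dict with "frame" (480x640x3 uint8, blue, green, red), "fx", "fy", "cx", "cy" (pixels), "k1" (the pictures are not rectified: a ray, as slopes to the right and down, at radius r is drawn at 1 + k1 r^2 times it, then the intrinsics apply), "view" (4x4, takes a point from world to camera coordinates). Camera axes: x right, y up, looking along -z (the intrinsics and any distortion apply to the point x, -y, -z); pixel columns grow to the right and rows downward; lengths in m; the calibration is good to about 2 mm. A picture is of the moment at which its call begins. There is no depth.
- order.job_done(): hands the job in, once; it reports no verdict.
The state is a dict: "time_s": time; "joint_positions": joint angles; "joint_vel": joint speeds; "effort": joint torques, N m; "position": TCP position; "ee_rot": TCP orientation; "force": force on the tool from outside, world axes, zero at the start; "moment": the same for the moment, N m; "gripper_width": opening from 0.0 (shut) to 1.0 (fully open).
Only numpy, scipy, OpenCV 4.12 (cv2) and the standard library are available. Lean on these libraries where they do the work, as an engineer would, in place of code of your own. Each camera call takes 0.05 s, during which the arm holds its last target.

## Task

Get the specimen carrier ready to travel: slide its blue lid shut against the rubber seal, hook the latch's steel loop under the lip of the keeper on the lid, then push the red lever over until it snaps down flat and holds the lid pressed on the seal. Work gently by feel, forcing nothing and never pressing hard on the keeper's lip or shelf, and leave the bottles and the tube rack standing where they are.

Things in the scene. Friction and masses are not known exactly. Their poses are not given: they have to be found in the camera images.
- latch_pivot (a point): Hinge axis of the latch's red lever, on the white deck of the specimen carrier (a fixed box 150 x 333 mm, 85 mm high); 33.5 mm above deck and lid, which are level. Frame: x along the hinge axis, across the carrier; y from the latch towards the lid, the way the lid opens; z up. Two small steel ears (24 mm long) carry the lever; the deck reaches 100 mm in -y from here.
- keeper_foot (a point): Point on the lid's surface below the inner (+y) face of the wall of the dark steel keeper, a sideways hook 24 mm wide (x), its mouth open to +y; axes as latch_pivot; moves with the lid; y = 66 mm from the pivot at joint lid 0. A lip on top reaches 7 mm from the face, a shelf below 24 mm. Wall 10 mm thick (y), to the lip's top.
- lid_grip (a point): Centre of the white grip rib on the blue sliding lid: 60 mm across (x), 14 mm thick (y), 26 mm high, standing on the lid (lid surface 13 mm below this point, rib's top 13 mm above). Axes as latch_pivot; 144 mm in +y from keeper_foot. Push its far (+y) side in -y, without squeezing it, to shut the lid, which slides with 3 N of friction.
- lid (a joint): Slide of the lid in m: positive is open (starts 0.03 to 0.055), 0 is just touching the rubber seal strip, negative is pressed into the seal, which pushes back 15 N per mm. Latched it reads about -0.0025; when only pushed by hand it springs back to about 0.
- lever (a joint): Red lever in rad: 0 shut on its stop, handle level, pointing to -y; pi/2 upright; 2.28 open stop, leaning to +y. Stiff hinge (0.055 Nm): stays where left. With the loop hooked, it goes taut near 1.0; the toggle point is at 0.1 to 0.4, with the keeper's height: below it, the lever snaps shut. It takes up to 6 N at the handle's end. The stop is hard: press lightly there.
- lever_tip (a point): Free end of the lever's handle, on its centre line, 80 mm from the hinge axis. The handle is a flat bar 22 mm wide (x), 6 mm thick, 68 mm long up to here. Seen along x it points from latch_pivot at an angle of (pi - joint lever) from +y towards up. To shut it, push its upper side (the +y side when upright) over towards -y and down.
- loop_bar (a point): Centre of the steel loop's cross bar: 8 mm thick, 46 mm long along x. It goes into the keeper's mouth from +y and bears on the wall (seated: centre 4 mm in +y of keeper_foot). The bar is 80 mm from a pin in the lever, 14 mm from the hinge axis, so leading the bar turns the lever. It reaches about 85 mm in +y from the pivot at bar height 33.5 mm over the lid with the lever at its open stop.
- loop_tab (a point): Centre of the yellow finger tab of the loop: 10 mm thick (x), 28 mm long along the loop, 22 mm high, 34 mm beyond the bar, 8 mm above it (loop frame: x along the bar, y from pin to bar, z up when level). Pinch it across x and lead the loop. Pulling it in -y takes about 7 N until the bar meets the wall. The loop's hinge is stiff (0.03 Nm): it rises with the lever unless pulled under the lip first.
- keeper_mouth_nominal (a point): Middle of the keeper's mouth at nominal height, 33.5 mm above the lid, 4 mm in +y of keeper_foot, axes as latch_pivot. The shelf's top is 5 mm below, the lip's underside 5.5 mm and top 11.5 mm above it. But the keeper is height-adjustable, set up to 7.5 mm lower or higher, each time anew: lower the bar in front of the lip, feel for the shelf (do not bear down: it and the lip bend), then pull in.
- amber_bottle (a point): Bystander: middle of an amber glass bottle, 44 mm across, 95 mm tall, black cap, standing on the desk near the carrier.
- white_bottle (a point): Bystander: middle of a white jar, 40 mm across, 85 mm tall, red cap, standing on the desk near the carrier.
- tube_rack (a point): Bystander: middle (52 mm up) of a yellow tube rack, 50 x 140 mm, 104 mm tall with its tubes, standing on the desk beside the carrier, on the robot's side.

How it is judged:
By the outcome, as a careful person would: the job done as asked, in the order asked, and still so for the second after the job is handed in, with the robot touching nothing.
It also fails if it takes over 64 s, if anything falls off the work surface, if the arm or the gripper's body presses on something with over 40 N, if the wrist force passes 120 N, or if a joint passes its speed limit or range.

## Working session

There is one attempt and no reset: what is moved stays moved. The work goes in short steps, Python scripts to look and compute and a tool call to move; the robot and the scene stay as the last step left them, time stands still between calls to the robot, and variables do not carry over. Pictures are saved under pics/ and viewed, and the job is handed in when it is done.

Besides the shell and the picture viewer there is one more tool, called after "Request:" as a command line: name --argument value ..., lists and objects as JSON in quotes. apply_moves: Moves the arm, as the interface text tells. Its arguments: {"type":"object","properties":{"steps":{"type":"array","items":{"type":"array","items":{"type":"array","items":{"type":"number"}}}},"fingers":{"type":"number"},"grip_force":{"type":"number"}},"required":["steps"]}

```bash
mkdir -p pics; cat > h.py <<'E'
import numpy as np, cv2
from rig import bot, eyes, order
def snap(n,fn=None):
    s=eyes.snapshot(n)
    if fn: cv2.imwrite('pics/'+fn,s['frame'])
    return s
def ray(s,u,v):
    x=(u-s['cx'])/s['fx'];y=(v-s['cy'])/s['fy'];xd,yd=x,y
    for _ in range(30):
        f=1+s['k1']*(x*x+y*y);x,y=xd/f,yd/f
    V=np.array(s['view']);R=V[:3,:3];t=V[:3,3]
    d=R.T@np.array([x,-y,-1.]);return -R.T@t,d/np.linalg.norm(d)
def onz(s,u,v,z):
    o,d=ray(s,u,v);return o+d*(z-o[2])/d[2]
def proj(s,p):
    V=np.array(s['view']);c=V[:3,:3]@np.array(p)+V[:3,3]
    x=c[0]/-c[2];y=-c[1]/-c[2];f=1+s['k1']*(x*x+y*y)
    return s['cx']+s['fx']*x*f,s['cy']+s['fy']*y*f
def tri(s1,p1,s2,p2):
    o1,d1=ray(s1,*p1);o2,d2=ray(s2,*p2)
    A=np.stack([d1,-d2],1);k=np.linalg.lstsq(A,o2-o1,rcond=None)[0]
    a=o1+d1*k[0];b=o2+d2*k[1];return (a+b)/2,np.linalg.norm(a-b)
E
python3 - <<'E'
from h import *
for n in('scene','top'):
    s=snap(n,n+'0.png');print(n,s['fx'],s['k1'],np.round(s['view'],3))
print(bot.observe())
E
```

```text
scene 561.7503445032777 -0.13175362296475462 [[ 0.808  0.589  0.004 -0.49 ]
 [-0.364  0.494  0.79   0.157]
 [ 0.463 -0.639  0.614 -1.05 ]
 [ 0.     0.     0.     1.   ]]
top 600.6639095444572 -0.08314118410543213 [[ 0.    -1.     0.    -0.03 ]
 [ 0.989  0.     0.146 -0.625]
 [-0.146  0.     0.989 -0.879]
 [ 0.     0.     0.     1.   ]]
{'time_s': 0.1, 'joint_positions': array([ 6.57394216e+01,  7.12834946e+00,  9.46247960e+01, -2.63651078e-03,
        7.83536396e+01, -4.73332655e+00]), 'joint_vel': array([-0.06966858, -0.08527546, -0.18067818,  0.0079474 , -0.01022639,
       -0.01171711]), 'effort': array([-9.78551507e-04, -4.18878651e+01, -3.61097288e+01,  7.75592797e-02,
        4.61226306e-02, -6.72739952e-05]), 'position': array([0.21707351, 0.61206522, 0.21354099]), 'ee_rot': array([ -93.34862765,   89.89318376, -112.87534487]), 'force': array([0.03096299, 0.37664483, 0.41187167]), 'moment': array([ 0.0678897 ,  0.02471355, -0.08249563]), 'gripper_width': 1.001108090231285}
```

View pics/scene0.png

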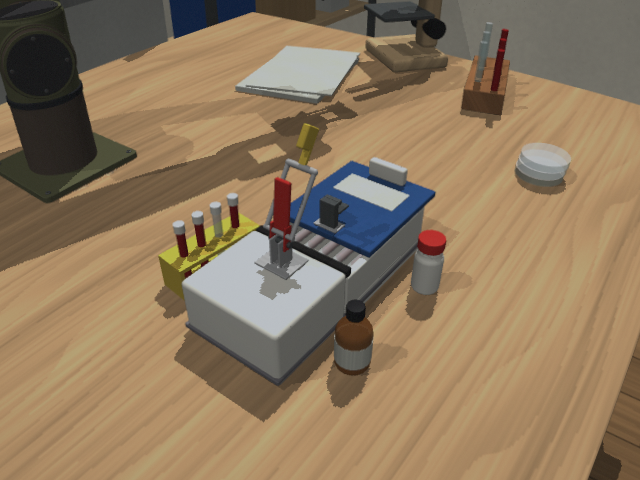

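View pics/top0.png

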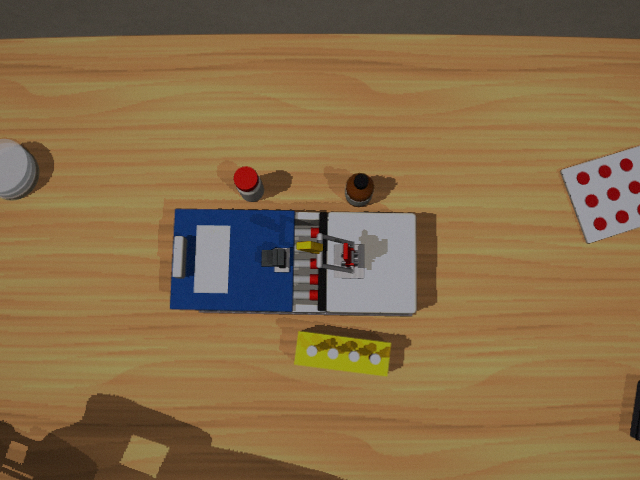

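```bash
python3 - <<'E'
from h import *
a=cv2.imread('pics/top0.png');b=cv2.imread('pics/scene0.png')
cv2.imwrite('pics/topc.png',cv2.resize(a[200:325,165:425],None,fx=3,fy=3,interpolation=cv2.INTER_CUBIC))
cv2.imwrite('pics/scc.png',cv2.resize(b[115:295,225:445],None,fx=3.3,fy=3.3,interpolation=cv2.INTER_CUBIC))
E
```

```text
(no output)
```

View pics/topc.png

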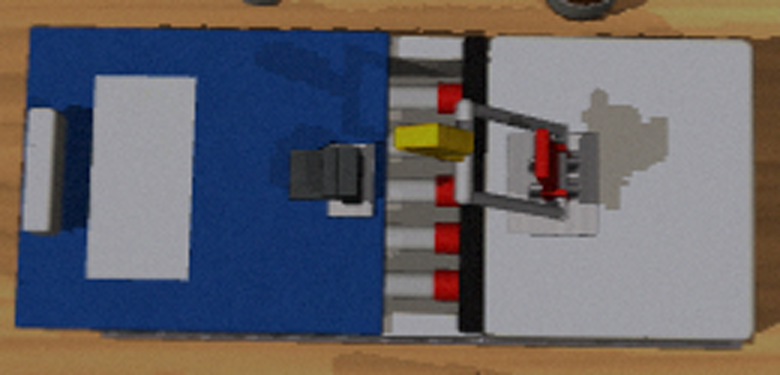

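View pics/scc.png

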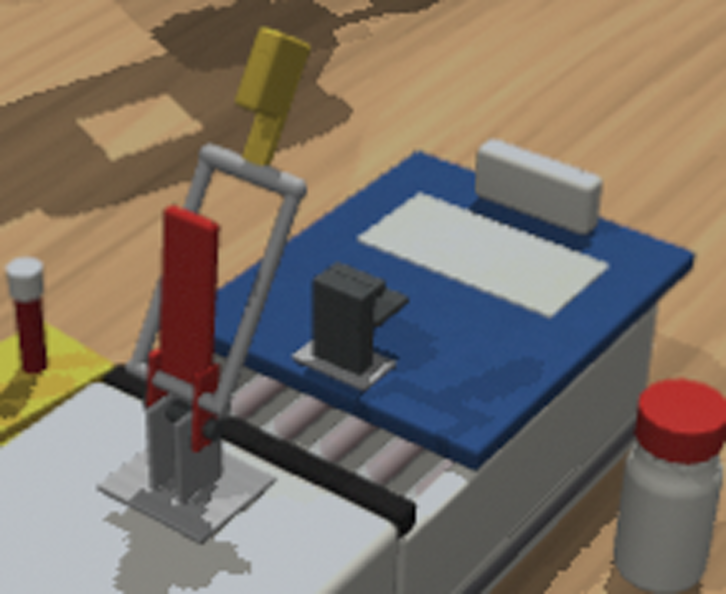

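```bash
python3 - <<'E'
from h import *
T=snap('top');S=snap('scene')
tc=lambda u,v:((u+.5)/3+165-.5,(v+.5)/3+200-.5)
sc=lambda u,v:((u+.5)/3.3+225-.5,(v+.5)/3.3+115-.5)
for n,p in dict(lidA=(32,27),lidB=(390,37),lidC=(384,332),lidD=(15,326),dkA=(752,40),dkB=(750,337)).items(): print(n,np.round(onz(T,*tc(*p),.085),4))
for n,p in dict(lidL=(420,152),lidR=(692,262),lidFR=(478,465)).items(): print('s',n,np.round(onz(S,*sc(*p),.085),4))
def t(n,a,b):
    p,e=tri(T,tc(*a),S,sc(*b));print(n,np.round(p,4),round(e,4))
t('rib robot-side near corner top? ',(54,234),(480,148))
t('rib far corner top',(58,110),(603,182))
t('bar end near',(465,200),(203,152))
t('bar end far',(464,106),(302,190))
t('tab center',(432,140),(275,72))
t('lever tip c',(543,160),(190,214))
t('keeper top nearleft(-y,robot)',(362,200),(316,281))
t('keeper top (-y,far)',(360,148),(372,296))
E
```

```text
lidA [0.6707 0.1974 0.085 ]
lidB [0.6655 0.0188 0.085 ]
lidC [0.5201 0.0205 0.085 ]
lidD [0.5224 0.2004 0.085 ]
dkA [ 0.6641 -0.1607  0.085 ]
dkB [ 0.5177 -0.1567  0.085 ]
s lidL [0.5277 0.2013 0.085 ]
s lidR [0.6766 0.1919 0.085 ]
s lidFR [0.6754 0.0157 0.085 ]
rib robot-side near corner top?  [0.5685 0.1792 0.11  ] 0.0082
rib far corner top [0.6292 0.1795 0.1131] 0.0115
bar end near [ 0.5733 -0.0189  0.1999] 0.0031
bar end far [ 0.6146 -0.0179  0.1983] 0.0048
tab center [ 0.5947 -0.0056  0.2321] 0.0037
lever tip c [ 0.5918 -0.0513  0.1968] 0.0057
keeper top nearleft(-y,robot) [0.5835 0.0318 0.1222] 0.008
keeper top (-y,far) [0.6083 0.0332 0.1242] 0.0092
```

```bash
cat >> h.py <<'E'
from scipy.spatial.transform import Rotation as Rn
def Rt(): 
    o=bot.observe(); return Rn.from_euler('xyz',o['ee_rot'],degrees=True).as_matrix(),np.array(o['position'])
def rot(yaw,tilt,flip=1):
    "jaw axis y_tool along flip*carrier x; fingers down; tilt>0: fingers point toward +y carrier (deg)"
    t=np.radians(tilt)
    X=np.array([0,np.sin(t),-np.cos(t)]);Y=np.array([flip,0,0.]);Z=np.cross(X,Y)
    return Rn.from_euler('z',yaw,degrees=True).as_matrix()@np.stack([X,Y,Z],1)
def plan(p,Rg=None):
    "shift in tool axes/40mm now, and rotvec needed (tool frame)"
    R,p0=Rt(); Rg=R if Rg is None else Rg
    print('units',np.round(R.T@(np.array(p)-p0)/.04,3),'rv',np.round(Rn.from_matrix(R.T@Rg).as_rotvec(),4))
E
python3 - <<'E'
from h import *
R,p=Rt();print(np.round(R,3),p)
for f in(1,-1): print(f);plan([.597,.215,.2],rot(-1.2,0,f))
E
```

```text
[[-0.001  0.334  0.942]
 [-0.001  0.942 -0.334]
 [-1.    -0.001 -0.   ]] [0.21712276 0.61224321 0.21386706]
1
units [ 0.354 -6.185 12.27 ] rv [1.251e+00 7.000e-04 1.200e-03]
-1
units [ 0.354 -6.185 12.27 ] rv [-1.8906e+00 -1.3000e-03  8.0000e-04]
```

Request:
apply_moves --steps '[[[0,0,0,0.1137,0,0],[0,0,0,0.1137,0,0],[0,0,0,0.1137,0,0],[0,0,0,0.1137,0,0],[0,0,0,0.1137,0,0],[0,0,0,0.1137,0,0],[0,0,0,0.1137,0,0],[0,0,0,0.1137,0,0],[0,0,0,0.1137,0,0],[0,0,0,0.1137,0,0],[0,0,0,0.1137,0,0],[0,0,0,0,0,0]]]' --fingers 0 --grip_force 10

```text
time_s: 1.2
position: [0.2172, 0.6125, 0.2144]
ee_rot: [-20.5, 90.0, -111.8]
force: [0.1, 0.5, -0.2]
gripper_width: 0.216
```

```bash
python3 - <<'E'
from h import *
R,p=Rt();print(np.round(R,3),p); plan([.597,.24,.2],rot(-1.2,0,1))
E
```

```text
[[-0.     1.    -0.022]
 [-0.    -0.022 -1.   ]
 [-1.    -0.     0.   ]] [0.21721802 0.61246404 0.21436537]
units [0.362 9.702 9.096] rv [-0.0015  0.0004  0.0002]
```

Request:
apply_moves --steps '[[[0,0.8,0.75,0,0,0],[0,0.8,0.75,0,0,0],[0,0.8,0.75,0,0,0],[0,0.8,0.75,0,0,0],[0,0.8,0.75,0,0,0],[0,0.8,0.75,0,0,0],[0,0.8,0.75,0,0,0],[0,0.8,0.75,0,0,0],[0,0.8,0.75,0,0,0],[0,0.8,0.75,0,0,0],[0,0.8,0.75,0,0,0],[0,0.8,0.75,0,0,0]]]'

```text
time_s: 2.2
position: [0.576, 0.2614, 0.2147]
ee_rot: [145.7, 90.0, 54.7]
force: [0.1, 0.7, -0.4]
gripper_width: 0.004
```

```bash
python3 - <<'E'
from h import *
R,p=Rt();print(np.round(R,3),p,bot.observe()['joint_positions'].round(1)); plan([.597,.235,.11],rot(-1.2,0,1))
E
```

```text
[[ 0.     1.    -0.018]
 [ 0.    -0.018 -1.   ]
 [-1.     0.    -0.   ]] [0.57602128 0.26142687 0.21468805] [19.5  4.9 96.9  0.  78.2 20.6]
units [2.617 0.536 0.652] rv [ 0.0034 -0.0002 -0.0001]
```

Request:
apply_moves --steps '[[[0.3,0.1,0.13,0,0,0],[0.5,0.1,0.13,0,0,0],[0.5,0.1,0.13,0,0,0],[0.5,0.1,0.13,0,0,0],[0.5,0.1,0.13,0,0,0],[0.3,0.03,0,0,0,0],[0,0,0,0,0,0]]]'

```text
time_s: 2.78
position: [0.5931, 0.2361, 0.1064]
ee_rot: [-73.7, 89.6, -164.8]
force: [-0.2, -0.8, -0.1]
gripper_width: 0.002
```

```bash
python3 - <<'E'
from h import *
R,p=Rt();print(np.round(p,4))
for n in('top','scene'):
    s=snap(n);u,v=proj(s,p);print(n,u,v)
    f=s['frame'];u0,v0=int(u)-70,int(v)-60
    c=cv2.resize(f[v0:v0+120,u0:u0+160],None,fx=4.5,fy=4.5,interpolation=cv2.INTER_CUBIC)
    cv2.circle(c,(int((u-u0+.5)*4.5),int((v-v0+.5)*4.5)),3,(0,255,0),-1)
    cv2.imwrite('pics/cal_%s.png'%n,c)
E
```

```text
[0.5931 0.2361 0.1064]
top 143.13537082874 258.51747529311274
scene 400.2823544188872 152.26061176203598
```

View pics/cal_top.png

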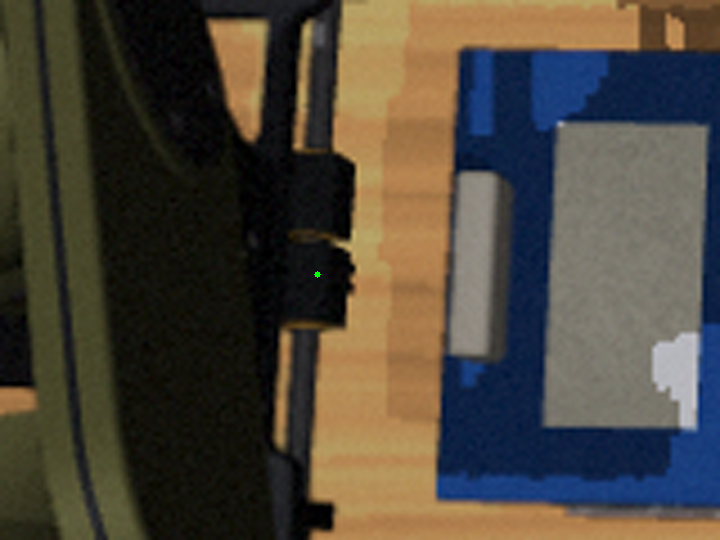

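View pics/cal_scene.png

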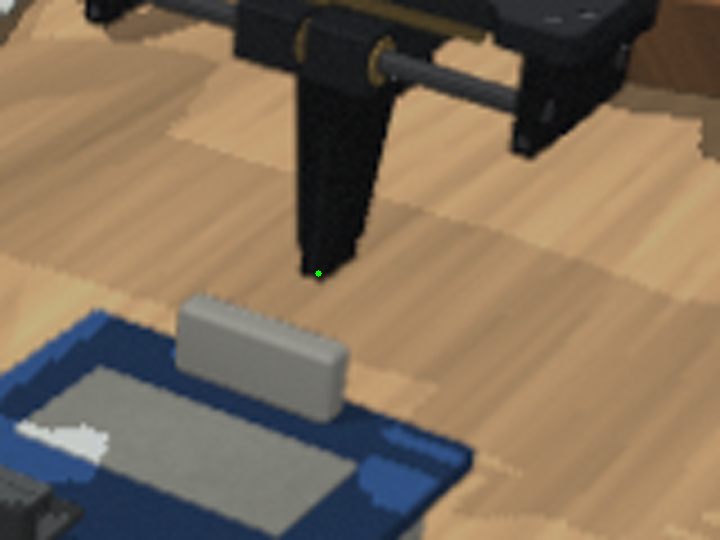

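```bash
python3 - <<'E'
from h import *
R,p=Rt()
s=snap('top')
for dz in (0,.05,.08,.1,.12): 
    u,v=proj(s,p+[0,0,dz]);u0,v0=73,198;print(dz,(u-u0+.5)*4.5,(v-v0+.5)*4.5)
plan([.597,.225,.096],rot(-1.2,0,1))
E
```

```text
0 311.04228724237606 266.69402917028356
0.05 260.76321350580406 246.39828731860183
0.08 227.61617071683025 233.00206030166606
0.1 204.121686766815 223.4990830769616
0.12 179.4101577724311 213.49681507688376
units [0.393 0.034 0.31 ] rv [ 0.0014 -0.0006 -0.0013]
```

```bash
python3 - <<'E'
from h import *
R,p=Rt();print(np.round(p,4))
for n in('scene',):
    s=snap(n);R,p=Rt();print(p);u,v=proj(s,p);print(n,u,v)
    f=s['frame'];u0,v0=int(u)-40,int(v)-40
    c=cv2.resize(f[v0:v0+70,u0:u0+90],None,fx=8,fy=8,interpolation=cv2.INTER_CUBIC)
    cv2.circle(c,(int((u-u0+.5)*8),int((v-v0+.5)*8)),3,(0,255,0),-1)
    cv2.imwrite('pics/cal2_%s.png'%n,c)
E
```

```text
[0.5959 0.2374 0.1117]
[0.59627333 0.23753444 0.11237362]
scene 402.89831787550617 149.11539412621556
```

View pics/cal2_scene.png

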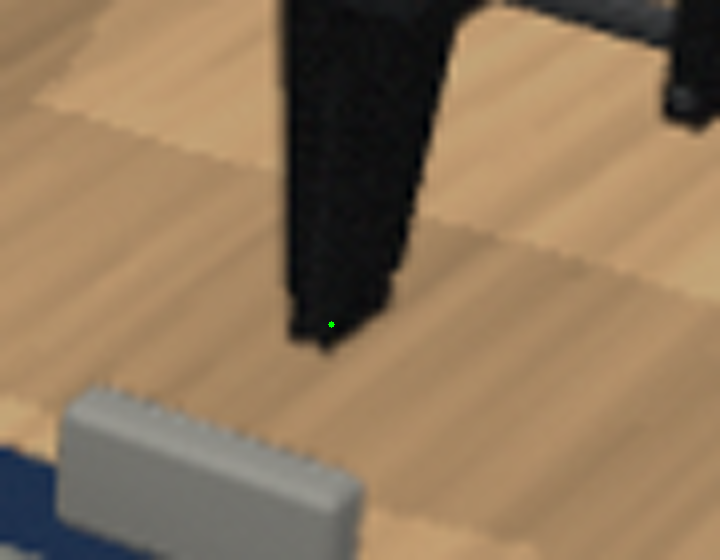

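Request:
apply_moves --steps '[[[0.2,0,0.1,0,0,0],[0.2,0,0.1,0,0,0],[0.05,0,0.1,0,0,0],[0,0,0.1,0,0,0],[0,0,0,0,0,0]]]'

```text
time_s: 3.4
position: [0.5949, 0.2197, 0.0922]
ee_rot: [-56.3, 89.9, -147.6]
force: [0.2, 0.7, 0.7]
gripper_width: 0.004
```

```bash
python3 - <<'E'
from h import *
o=bot.observe();print(o['position'],o['force']); plan([.597,.205,.095],rot(-1.2,0,1))
E
```

```text
[0.5949378  0.21974377 0.09221685] [0.19551169 0.70028892 0.74025718]
units [-0.069  0.059  0.367] rv [-0.0005  0.0005  0.0008]
```

Request:
apply_moves --steps '[[[-0.05,0.05,0.1,0,0,0],[0,0,0.1,0,0,0],[0,0,0.1,0,0,0],[0,0,0.1,0,0,0],[0,0,0.1,0,0,0],[0,0,0.1,0,0,0],[0,0,0.1,0,0,0],[0,0,0.1,0,0,0],[0,0,0.1,0,0,0],[0,0,0.1,0,0,0],[0,0,0,0,0,0]]]'

```text
time_s: 4.32
position: [0.5966, 0.1797, 0.0949]
ee_rot: [25.4, 89.9, -65.8]
force: [1.5, 0.3, 0.5]
gripper_width: 0.005
```

Request:
apply_moves --steps '[[[0,0,0.05,0,0,0],[0,0,0.05,0,0,0],[0,0,0,0,0,0]]]'

```text
time_s: 4.57
position: [0.5964, 0.1763, 0.0948]
ee_rot: [25.7, 90.0, -65.5]
force: [0.8, 1.5, 0.7]
gripper_width: 0.007
```

Request:
apply_moves --steps '[[[0,0,0.05,0,0,0],[0,0,0.05,0,0,0],[0,0,0,0,0,0]]]'

```text
time_s: 4.82
position: [0.5963, 0.1724, 0.0947]
ee_rot: [20.6, 90.0, -70.6]
force: [0.2, 2.0, 1.7]
gripper_width: 0.005
```

```bash
python3 - <<'E'
from h import *
snap('scene','s2.png');o=bot.observe();print(o['position'],o['force'])
c=cv2.imread('pics/s2.png');cv2.imwrite('pics/s2c.png',cv2.resize(c[100:300,200:460],None,fx=2.9,fy=2.9,interpolation=cv2.INTER_CUBIC))
E
```

```text
[0.59617101 0.17235745 0.09463251] [0.94847087 2.15668011 1.29553263]
```

View pics/s2c.png

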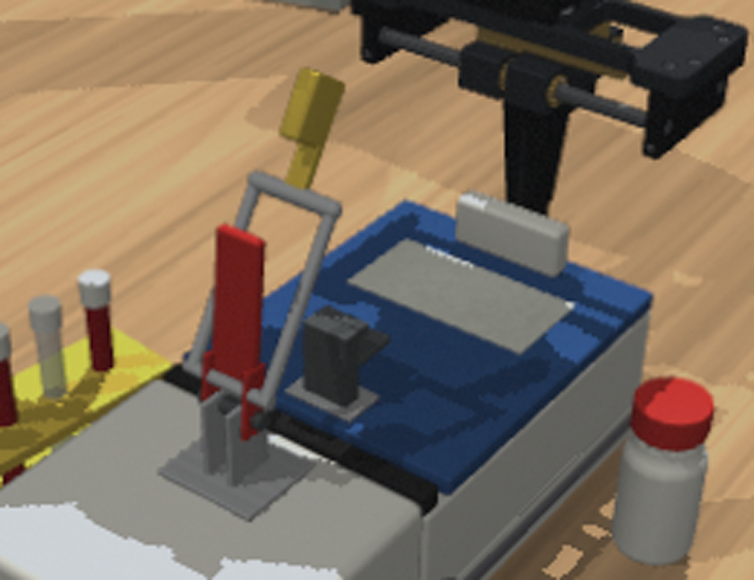

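Lid is nearly shut (its front edge is a few mm from the black strip, around crop (440,490)). Pushing the last millimetres in small steps.

Request:
apply_moves --steps '[[[0,0,0.04,0,0,0],[0,0,0.03,0,0,0],[0,0,0,0,0,0]]]'

```text
time_s: 5.12
position: [0.5961, 0.1697, 0.0946]
ee_rot: [-37.6, 90.0, -128.8]
force: [0.5, 3.2, 1.1]
gripper_width: 0.003
```

Request:
apply_moves --steps '[[[0,0,0.03,0,0,0],[0,0,0,0,0,0]]]'

```text
time_s: 5.28
position: [0.5961, 0.1685, 0.0946]
ee_rot: [-30.1, 90.0, -121.3]
force: [0.5, 2.4, 1.8]
gripper_width: 0.007
```

Request:
apply_moves --steps '[[[0,0,0.03,0,0,0],[0,0,0,0,0,0]]]'

```text
time_s: 5.45
position: [0.5961, 0.1679, 0.0946]
ee_rot: [177.6, 89.9, 86.4]
force: [1.4, 5.1, 0.9]
gripper_width: 0.003
```

Request:
apply_moves --steps '[[[0,0,0.03,0,0,0],[0,0,0,0,0,0]]]'

```text
time_s: 5.62
position: [0.5961, 0.1676, 0.0946]
ee_rot: [175.6, 89.8, 84.4]
force: [0.9, 7.2, 0.7]
gripper_width: 0.006
```

Request:
apply_moves --steps '[[[0,0,0.02,0,0,0],[0,0,0,0,0,0]]]'

```text
time_s: 5.78
position: [0.5961, 0.1675, 0.0947]
ee_rot: [173.8, 89.8, 82.6]
force: [1.1, 10.5, 0.1]
gripper_width: 0.005
```

Request:
apply_moves --steps '[[[0,0,-0.1,0,0,0],[-0.1,0,-0.2,0,0,0],[-0.5,0,0,0,0,0],[-0.9,0,0,0,0,0],[-0.9,0,0,0,0,0],[-0.9,0,0,0,0,0],[-0.9,0,0,0,0,0],[-0.5,0,0,0,0,0]]]'

```text
time_s: 6.45
position: [0.5972, 0.1772, 0.2879]
ee_rot: [85.2, 89.7, -6.0]
force: [-0.4, 0.1, 1.2]
gripper_width: 0.007
```

```bash
python3 - <<'E'
from h import *
o=bot.observe();print(o['position'],o['force'])
T=snap('top','t3.png');S=snap('scene','s3.png')
a=cv2.imread('pics/t3.png');b=cv2.imread('pics/s3.png')
cv2.imwrite('pics/t3c.png',cv2.resize(a[220:300,230:390],None,fx=5,fy=5,interpolation=cv2.INTER_CUBIC))
cv2.imwrite('pics/s3c.png',cv2.resize(b[115:285,240:400],None,fx=3.5,fy=3.5,interpolation=cv2.INTER_CUBIC))
E
```

```text
[0.5972097  0.17723352 0.28785608] [-0.42718796  0.09083377  1.18825415]
```

View pics/t3c.png

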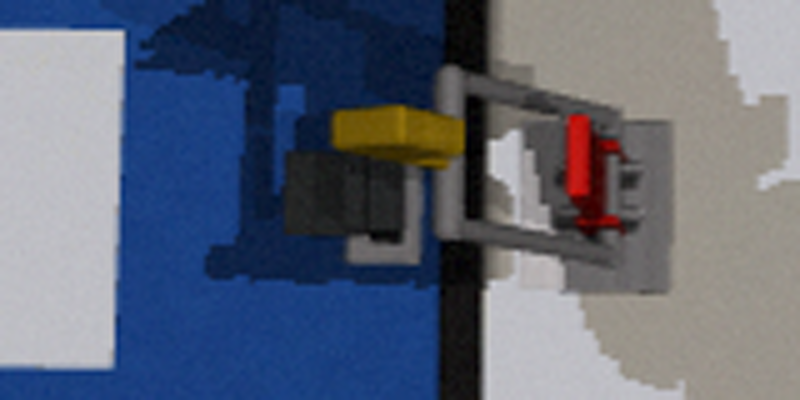

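View pics/s3c.png

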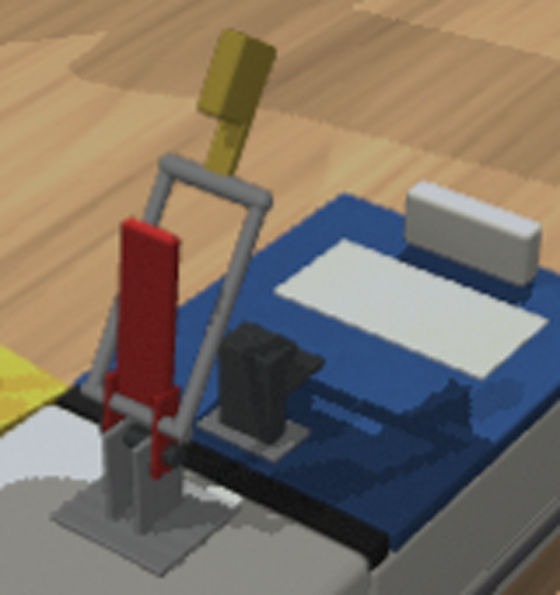

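```bash
python3 - <<'E'
from h import *
a=cv2.imread('pics/t3.png');b=cv2.imread('pics/s3.png')
g=lambda c:np.clip(c.astype(float)*2,0,255).astype(np.uint8)
A=cv2.resize(g(a[245:277,280:320]),None,fx=15,fy=15,interpolation=cv2.INTER_CUBIC)
B=cv2.resize(g(b[200:250,290:340]),None,fx=12,fy=12,interpolation=cv2.INTER_CUBIC)
cv2.imwrite('pics/t4.png',A);cv2.imwrite('pics/s4.png',B)
E
```

```text
(no output)
```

View pics/t4.png

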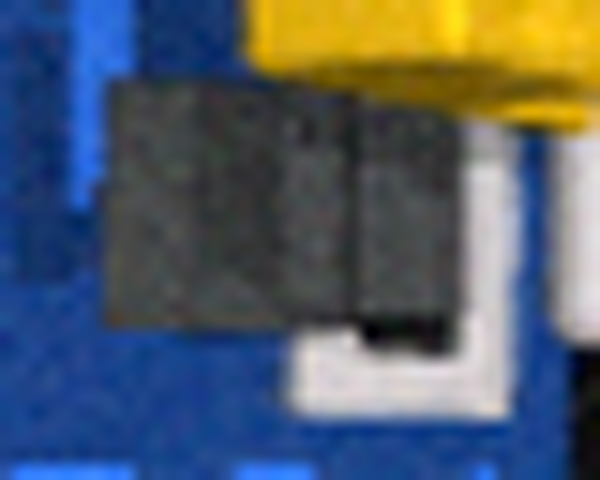

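View pics/s4.png

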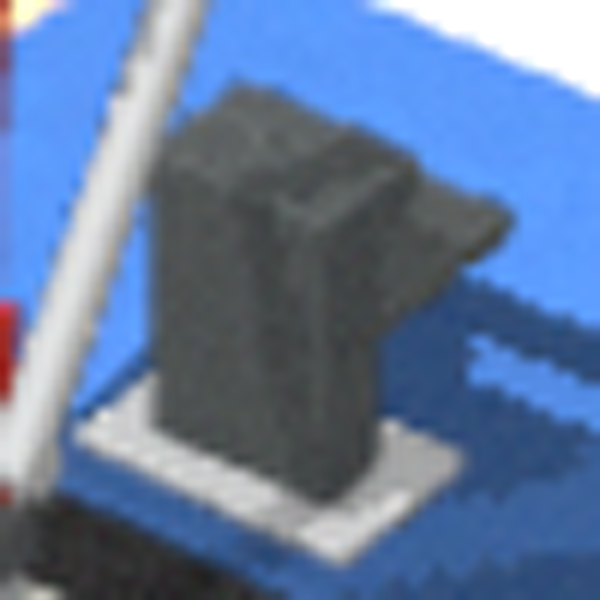

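```bash
python3 - <<'E'
from h import *
S=snap('scene');T=snap('top')
f=lambda u,v:((u+.5)/12+290-.5-1,(v+.5)/12+200-.5)   # -1px scene bias
for name,tp,bt in (('near',(318,218),(320,500)),('left',(157,165),(155,430))):
    b=onz(S,*f(*bt),.0865)
    o,d=ray(S,*f(*tp)); k=((b-o)@d*1) 
    # closest z on vertical line
    A=np.stack([d,[0,0,-1]],1);q=np.linalg.lstsq(A,b-o,rcond=None)[0];z=b[2]+q[1]
    ky=(-.003-o[1])/d[1];print(name,b.round(4),'ztop',(o+q[0]*d).round(4),'via y plane',(o+ky*d).round(4))
g=lambda u,v:((u+.5)/15+280-.5,(v+.5)/15+245-.5)
for z in(.1225,.13,.1375): print(z,onz(T,*g(460,200),z).round(4),onz(T,*g(357,200),z).round(4),onz(T,*g(410,320),z).round(4))
print('tri',tri(T,g(460,322),S,f(318,218)))
print('tri',tri(T,g(360,320),S,f(420,165)))
h=lambda u,v:((u+.5)/5+230-.5,(v+.5)/5+220-.5)
print('bar',onz(T,*h(449,72),.199),onz(T,*h(448,236),.199),'lever',onz(T,*h(577,120),.197),onz(T,*h(577,200),.197),'plate',onz(T,*h(670,122),.086),onz(T,*h(668,292),.086))
print('tab',onz(T,*h(400,105),.24),onz(T,*h(400,150),.24))
print('kplate',onz(T,*g(515,415),.086))
E
```

```text
near [ 0.6052 -0.0023  0.0865] ztop [ 0.6049 -0.0025  0.1231] via y plane [ 0.6053 -0.003   0.1235]
left [ 0.5836 -0.0029  0.0865] ztop [ 0.5841 -0.0025  0.1211] via y plane [ 0.5844 -0.003   0.1215]
0.1225 [ 0.5923 -0.0057  0.1225] [0.5923 0.004  0.1225] [ 0.581  -0.0011  0.1225]
0.13 [ 0.5914 -0.0059  0.13  ] [0.5914 0.0037 0.13  ] [ 0.5802 -0.0013  0.13  ]
0.1375 [ 0.5905 -0.0061  0.1375] [0.5905 0.0034 0.1375] [ 0.5794 -0.0016  0.1375]
tri (array([0.58971251, 0.00111886, 0.11316164]), np.float64(0.0204122361677197))
tri (array([0.59187869, 0.01207501, 0.11436695]), np.float64(0.025587174478914006))
bar [ 0.61395329 -0.01953741  0.199     ] [ 0.57160783 -0.01937721  0.199     ] lever [ 0.60179366 -0.05243908  0.197     ] [ 0.58109485 -0.05235904  0.197     ] plate [ 0.61733935 -0.08315666  0.086     ] [ 0.5671696  -0.08216353  0.086     ]
tab [ 0.5992074  -0.00819773  0.24      ] [ 0.5881856  -0.00824865  0.24      ]
kplate [ 0.57565631 -0.01009529  0.086     ]
```

```bash
python3 - <<'E'
from h import *
print(Rt()[0].round(3));plan([.593,-.095,.288],rot(-1.2,0,1))
E
```

```text
[[-0.001  1.    -0.021]
 [-0.001 -0.021 -1.   ]
 [-1.    -0.001  0.001]]
units [-0.136  0.067  6.804] rv [0.     0.0011 0.0006]
```

Request:
apply_moves --steps '[[[0,0.03,0.5,0,0,0],[0,0.03,0.9,0,0,0],[0,0,0.9,0,0,0],[0,0,0.9,0,0,0],[0,0,0.9,0,0,0],[0,0,0.9,0,0,0],[0,0,0.9,0,0,0],[0,0,0.6,0,0,0],[0,0,0.3,0,0,0],[0,0,0,0,0,0]]]'

```text
time_s: 7.48
position: [0.5919, -0.0964, 0.2797]
ee_rot: [-95.4, 89.7, 173.2]
force: [-0.2, -0.1, -1.1]
gripper_width: 0.003
```

```bash
python3 - <<'E'
from h import *
o=bot.observe();print(o['position'],o['force']);plan([.593,-.095,.165],rot(-1.2,0,1))
E
```

```text
[ 0.59186487 -0.09640401  0.27972476] [-0.24700858 -0.06102813 -1.06919934]
units [ 2.868  0.041 -0.034] rv [-0.0031 -0.0005  0.0048]
```

Request:
apply_moves --steps '[[[0.4,0.04,0,0,0,0],[0.8,0,0,0,0,0],[0.8,0,0,0,0,0],[0.6,0,0,0,0,0],[0.3,0,0,0,0,0],[0,0,0,0,0,0],[0,0,0,0,0,0]]]'

```text
time_s: 8.07
position: [0.5945, -0.0935, 0.1662]
ee_rot: [-109.6, 89.9, 159.3]
force: [0.8, -0.9, 0.2]
gripper_width: 0.003
```

```bash
python3 - <<'E'
from h import *
o=bot.observe();print(o['position'],o['force']);plan([.593,-.07,.16],rot(-1.2,0,1))
E
```

```text
[ 0.59450045 -0.09347132  0.16622456] [ 0.83218441 -0.85534726  0.17303348]
units [ 0.156 -0.049 -0.586] rv [ 0.0014 -0.0005  0.0014]
```

Request:
apply_moves --steps '[[[0,0,-0.3,0,0,0],[0,0,-0.2,0,0,0],[0,0,-0.12,0,0,0],[0,0,-0.12,0,0,0],[0,0,-0.12,0,0,0],[0,0,-0.12,0,0,0],[0,0,-0.1,0,0,0],[0,0,-0.1,0,0,0],[0,0,-0.05,0,0,0],[0,0,0,0,0,0]]]'

```text
time_s: 8.9
position: [0.5956, -0.0448, 0.1665]
ee_rot: [-134.0, 90.0, 134.8]
force: [0.3, 1.3, -0.4]
gripper_width: 0.005
```

Request:
apply_moves --steps '[[[0,0,-0.05,0,0,0],[0,0,0,0,0,0]]]'

```text
time_s: 9.07
position: [0.5957, -0.0432, 0.1666]
ee_rot: [-137.2, 90.0, 131.6]
force: [-0.4, -0.3, -0.2]
gripper_width: 0.002
```

Request:
apply_moves --steps '[[[0,0,-0.08,0,0,0],[0,0,-0.05,0,0,0],[0,0,0,0,0,0]]]'

```text
time_s: 9.32
position: [0.5959, -0.0378, 0.1667]
ee_rot: [-179.7, 90.0, 89.1]
force: [0.2, -0.3, 0.5]
gripper_width: 0.003
```

Request:
apply_moves --steps '[[[0,0,-0.06,0,0,0],[0,0,-0.04,0,0,0],[0,0,0,0,0,0]]]'

```text
time_s: 9.57
position: [0.596, -0.0344, 0.1667]
ee_rot: [4.4, 89.9, -86.8]
force: [0.5, -1.2, 0.3]
gripper_width: 0.006
```

```bash
python3 - <<'E'
from h import *
o=bot.observe();print(o['position'],o['force'])
snap('top','t5.png');snap('scene','s5.png');a=cv2.imread('pics/t5.png');b=cv2.imread('pics/s5.png')
cv2.imwrite('pics/s5c.png',cv2.resize(b[100:300,200:440],None,fx=3,fy=3,interpolation=cv2.INTER_CUBIC))
E
```

```text
[ 0.59596876 -0.03439802  0.16673088] [ 0.52851673 -1.22558083  0.33764224]
```

View pics/s5c.png

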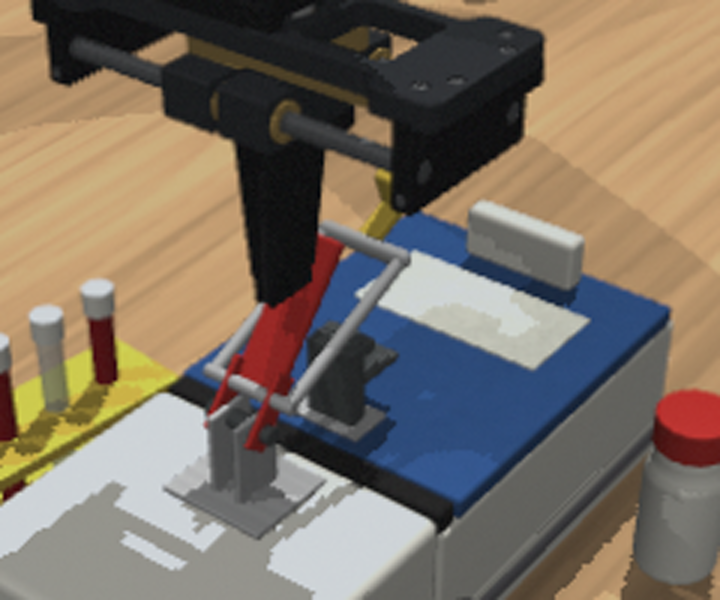

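Request:
apply_moves --steps '[[[0,0,0.2,0,0,0],[0,0,0.4,0,0,0],[-0.5,0,0.1,0,0,0],[-0.9,0,0,0,0,0],[-0.9,0,0,0,0,0],[-0.7,0,0,0,0,0],[-0.3,0,0,0,0,0],[0,0,0,0,0,0]]]' --fingers 0.4

```text
time_s: 10.33
position: [0.5969, -0.0626, 0.303]
ee_rot: [83.7, 89.6, -7.5]
force: [0.5, 0.0, -0.1]
gripper_width: 0.397
```

```bash
python3 - <<'E'
from h import *
o=bot.observe();print(o['position'],o['force'],o['gripper_width'])
snap('top','t6.png');snap('scene','s6.png');a=cv2.imread('pics/t6.png');b=cv2.imread('pics/s6.png')
cv2.imwrite('pics/t6c.png',cv2.resize(a[220:300,230:390],None,fx=5,fy=5,interpolation=cv2.INTER_CUBIC))
cv2.imwrite('pics/s6c.png',cv2.resize(b[125:285,240:400],None,fx=3.5,fy=3.5,interpolation=cv2.INTER_CUBIC))
E
```

```text
[ 0.5969369  -0.06261164  0.30297393] [ 0.48061939  0.0426794  -0.14724913] 0.39692748510576503
```

View pics/s6c.png

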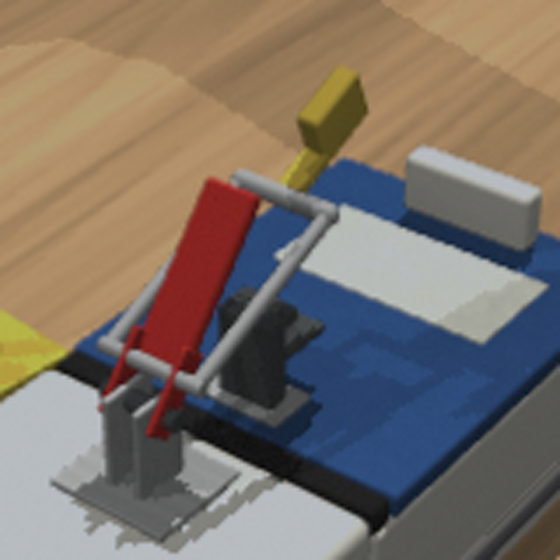

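View pics/t6c.png

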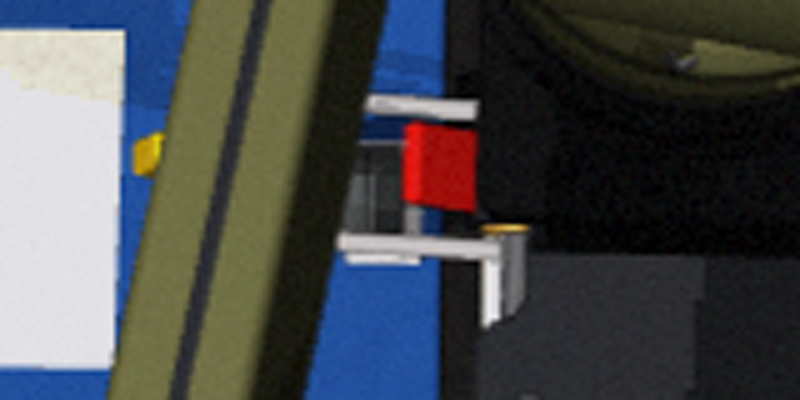

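```bash
python3 - <<'E'
from h import *
S=snap('scene');T=snap('top')
f=lambda u,v:((u+.5)/3.5+240-.5-1,(v+.5)/3.5+125-.5)
def onx(p,x):
    o,d=ray(S,*f(*p));return o+d*(x-o[0])/d[0]
print('bar+',onx((333,213),.617).round(4),'bar-',onx((237,178),.572).round(4),'tab',onx((334,110),.5945).round(4),'tip',onx((232,187),.593).round(4))
h=lambda u,v:((u+.5)/5+230-.5,(v+.5)/5+220-.5)
print('tab end',onz(T,*h(133,155),.19),'tip',onz(T,*h(403,165),.181),'bar side x',onz(T,*h(400,102),.15)[0],onz(T,*h(400,242),.15)[0])
# model
piv=np.array([-.059,.1185])
for lev in(2.15,2.2,2.28):
    pa=np.pi-lev+.26;pin=piv+.014*np.array([np.cos(pa),np.sin(pa)])
    la=np.radians(57.4)-(lev-1.67);d=np.array([np.cos(la),np.sin(la)]);n=np.array([-d[1],d[0]])
    print(lev,np.degrees(la),'bar',pin+.08*d,'tab',pin+.114*d+.008*n,'tip',piv+.08*np.array([np.cos(np.pi-lev),np.sin(np.pi-lev)]))
E
```

```text
bar+ [0.617  0.019  0.1634] bar- [0.572  0.0238 0.1591] tab [0.5945 0.0514 0.1819] tip [ 0.593  -0.0067  0.1778]
tab end [0.59359597 0.062457   0.19      ] tip [ 0.59219428 -0.00731253  0.181     ] bar side x 0.613571772139272 0.5751629513748087
2.15 29.898025833720492 bar [0.01474646 0.17166943] tab [0.04023387 0.19555231] tip [-0.01521139  0.1854519 ]
2.2 27.03323685806636 bar [0.01731166 0.16791719] tab [0.04396087 0.19049639] tip [-0.01191991  0.18317971]
2.28 22.449574497019796 bar [0.02101675 0.16166072] tab [0.04938514 0.18203803] tip [-0.00690163  0.17921046]
```

```bash
python3 - <<'E'
from h import *
plan([.594,.0306,.235],rot(-1.2,26,1))
E
```

```text
units [ 1.509 -0.046 -2.311] rv [-0.0009  0.4528  0.0049]
```

Request:
apply_moves --steps '[[[0,-0.02,-0.5,0,0,0],[0.4,-0.03,-0.8,0,0,0],[0.5,0,-0.7,0,0,0],[0.3,0,-0.3,0,0,0],[0,0,0,0,0.09,0],[0,0,0,0,0.12,0],[0,0,0,0,0.12,0],[0,0,0,0,0.12,0],[0,0,0,0,0,0],[0,0,0,0,0,0]]]'

```text
time_s: 11.37
position: [0.5943, 0.0284, 0.2477]
ee_rot: [-179.3, 64.3, 89.2]
force: [0.9, 0.2, -0.0]
gripper_width: 0.399
```

```bash
python3 - <<'E'
from h import *
o=bot.observe();print(o['position'],o['force']);print(o['joint_positions'].round(1),Rt()[0].round(3))
plan([.594,.057,.1676],rot(-1.2,26,1))
E
```

```text
[0.59428195 0.02842093 0.24769314] [ 0.86668291  0.15831002 -0.0464518 ]
[-14.5   0.8 100.8  25.   85.4 -16.7] [[ 0.006  1.    -0.023]
 [ 0.434 -0.023 -0.901]
 [-0.901 -0.005 -0.434]]
units [ 2.114 -0.014  0.226] rv [-0.0044  0.0048  0.0034]
```

Request:
apply_moves --steps '[[[0.3,0,0.1,0,0,0],[0.4,0,0.12,0,0,0],[0.4,0,0,0,0,0],[0.4,0,0,0,0,0],[0.3,0,0,0,0,0],[0.2,0,0,0,0,0],[0.1,0,0,0,0,0],[0,0,0,0,0,0],[0,0,0,0,0,0]]]'

```text
time_s: 12.12
position: [0.5961, 0.0587, 0.1716]
ee_rot: [179.9, 64.2, 88.7]
force: [0.3, -0.9, 0.1]
gripper_width: 0.396
```

```bash
python3 - <<'E'
from h import *
o=bot.observe();print(o['position'],o['force'])
plan([.594,.057,.1676],rot(-1.2,26,1))
snap('scene','s7.png');b=cv2.imread('pics/s7.png')
cv2.imwrite('pics/s7c.png',cv2.resize(b[85:285,220:420],None,fx=3,fy=3,interpolation=cv2.INTER_CUBIC))
E
```

```text
[0.59614847 0.05867677 0.17163375] [ 0.34591032 -0.85169457  0.0977761 ]
units [ 0.072 -0.053  0.083] rv [ 0.0011  0.0042 -0.0004]
```

View pics/s7c.png

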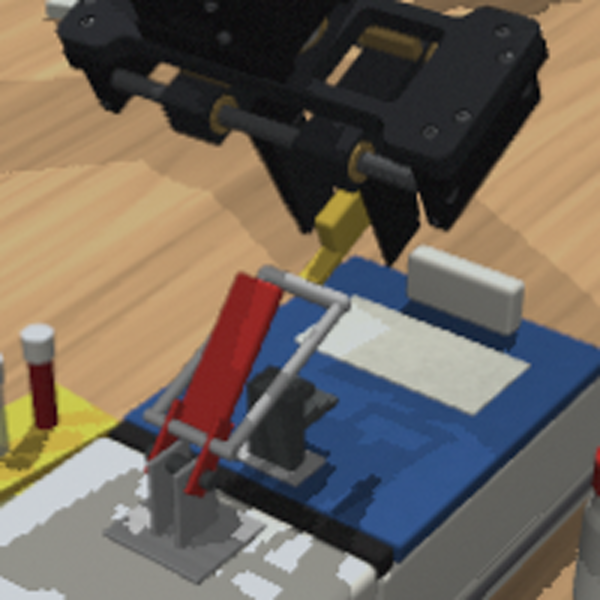

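Request:
apply_moves --steps '[[[0.07,-0.05,0.08,0,0,0],[0,0,0,0,0,0],[0,0,0,0,0,0]]]'

```text
time_s: 12.42
position: [0.5938, 0.0565, 0.1674]
ee_rot: [180.0, 64.2, 88.8]
force: [0.0, -0.2, -0.0]
gripper_width: 0.397
```

Request:
apply_moves --steps '[[[0,0,0,0,0,0],[0,0,0,0,0,0],[0,0,0,0,0,0],[0,0,0,0,0,0],[0,0,0,0,0,0],[0,0,0,0,0,0]]]' --fingers 0 --grip_force 20

```text
time_s: 12.92
position: [0.5955, 0.0566, 0.1678]
ee_rot: [179.4, 64.2, 88.2]
force: [5.7, 0.1, -1.9]
gripper_width: 0.107
```

```bash
python3 - <<'E'
from h import *
o=bot.observe();print(o['position'],o['force'],o['moment'],o['gripper_width'])
E
```

```text
[0.59545816 0.05659483 0.16783979] [ 5.69984533  0.09557705 -1.88536989] [-0.25229888 -0.71939433 -0.12143758] 0.10747834537171859
```

```bash
cat >> h.py <<'E'
PIV=np.array([-.059,.1185])
def loop(lev,la):
    pa=np.pi-lev+.26;pin=PIV+.014*np.array([np.cos(pa),np.sin(pa)])
    d=np.array([np.cos(la),np.sin(la)]);n=np.array([-d[1],d[0]])
    return pin,pin+.08*d,d,n
def lev_for(bar):
    "lever & loop angle with bar at (y,z)"
    from scipy.optimize import brentq
    v=np.array(bar)-PIV;r=np.hypot(*v);th=np.arctan2(v[1],v[0])
    c=(r*r+.014**2-.08**2)/(2*r*.014);a=th+np.arccos(c)
    lev=np.pi-a+.26;pin=PIV+.014*np.array([np.cos(a),np.sin(a)]);q=np.array(bar)-pin
    return lev,np.arctan2(q[1],q[0])
E
python3 - <<'E'
from h import *
print(lev_for([.0225,.110]),lev_for([.0235,.120]),lev_for([.0225,.13]),lev_for([.011,.111]))
R,p=Rt()
pin,bar,d,n=loop(2.28,np.radians(22.45))
# TCP in loop frame
q=np.array([p[1],p[2]])-bar;tl=np.array([q@d,q@n]);print('tcp in loop',tl)
ang0=np.arctan2(R[2,0],R[1,0])-np.radians(22.45);print('X rel loop',np.degrees(ang0))
np.save('tl.npy',np.r_[tl,ang0])
def tcp(lev,la):
    pin,bar,d,n=loop(lev,la);return bar+tl[0]*d+tl[1]*n
# path
l1,a1=lev_for([.0225,.118])
N=8;prev=np.array([p[1],p[2]]);al=np.radians(22.45)
for i in range(1,N+1):
    s=i/N;lev=2.28+(l1-2.28)*min(1,s*2);la=np.radians(22.45)+(a1-np.radians(22.45))*s
    t=tcp(lev,la);dv=t-prev
    X=np.array([np.cos(al+ang0),np.sin(al+ang0)]);Z=np.array([X[1],-X[0]])  # check sign
    print('row',np.round([dv@X/.04,dv@Z/.04,(la-al)],3),'tcp',t.round(4),'bar',loop(lev,la)[1].round(4));prev=t;al=la
print(R[1:,2],'Z check',np.array([R[2,0],-R[1,0]]))
E
```

```text
(np.float64(2.1590935607706276), np.float64(-0.27537074198762274)) (np.float64(2.077342765737888), np.float64(-0.151537495819683)) (np.float64(1.9407658968473864), np.float64(-0.03019749090575841)) (np.float64(1.2521299571404907), np.float64(-0.2426323838094515))
tcp in loop [ 0.03524137 -0.00787627]
X rel loop -86.7086321969696
row [ 0.187  0.047 -0.071] tcp [0.0581 0.1603] bar [0.0222 0.1567]
row [ 0.189  0.049 -0.071] tcp [0.0591 0.1526] bar [0.023  0.1515]
row [ 0.191  0.051 -0.071] tcp [0.0594 0.1447] bar [0.0234 0.1462]
row [ 0.193  0.053 -0.071] tcp [0.0592 0.1366] bar [0.0233 0.1407]
row [ 0.203  0.033 -0.071] tcp [0.0592 0.1284] bar [0.0237 0.135 ]
row [ 0.203  0.033 -0.071] tcp [0.0587 0.1202] bar [0.0237 0.1293]
row [ 0.203  0.033 -0.071] tcp [0.0575 0.112 ] bar [0.0233 0.1236]
row [ 0.203  0.033 -0.071] tcp [0.0558 0.104 ] bar [0.0225 0.118 ]
[-0.90051509 -0.43445643] Z check [-0.90068249 -0.43427041]
```

Request:
apply_moves --steps '[[[0.1,0.03,0.03,0,-0.04,0],[0.19,0,0.045,0,-0.07,0],[0.19,0,0.05,0,-0.071,0],[0.19,0,0.05,0,-0.071,0],[0.2,0,0.04,0,-0.071,0],[0.2,0,0.035,0,-0.07,0],[0,0,0,0,0,0],[0,0,0,0,0,0]]]'

```text
time_s: 13.58
position: [0.5959, 0.0617, 0.1239]
ee_rot: [177.9, 86.6, 86.9]
force: [2.0, 5.5, -0.3]
gripper_width: 0.107
```

```bash
cat >> h.py <<'E'
def st():
    o=bot.observe();R,p=Rt();tl=np.load('tl.npy')
    la=np.arctan2(R[2,0],R[1,0])-tl[2];d=np.array([np.cos(la),np.sin(la)]);n=np.array([-d[1],d[0]])
    bar=p[1:]-tl[0]*d-tl[1]*n
    print('t',o['time_s'],'p',p.round(4),'F',o['force'].round(1),'M',o['moment'].round(2),'w',round(o['gripper_width'],3),'la',np.degrees(la).round(1),'bar',bar.round(4),'linkage(lev,la)',lev_for(bar) )
E
python3 - <<'E'
from h import *
st()
snap('scene','s8.png');b=cv2.imread('pics/s8.png')
cv2.imwrite('pics/s8c.png',cv2.resize(b[85:285,220:420],None,fx=3,fy=3,interpolation=cv2.INTER_CUBIC))
E
```

```text
t 13.5833 p [0.5959 0.0617 0.1239] F [ 2.   5.5 -0.3] M [ 0.99 -0.34  0.12] w 0.107 la 0.1 bar [0.0264 0.1317] linkage(lev,la) (np.float64(2.226968132598873), np.float64(0.0038266962480136557))
```

View pics/s8c.png

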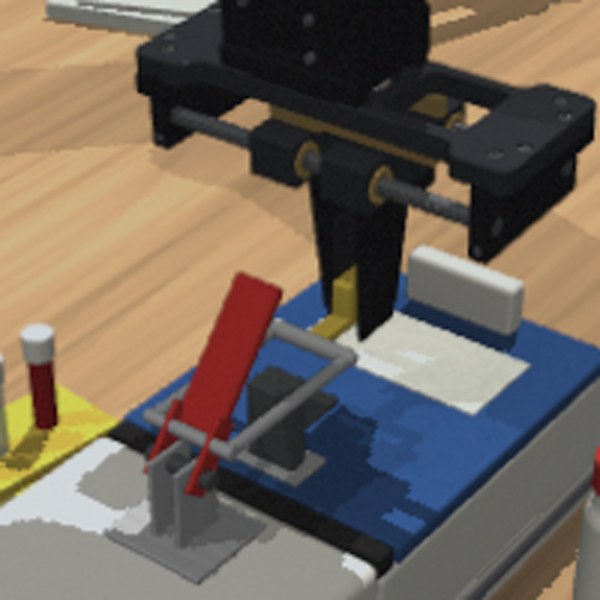

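Request:
apply_moves --steps '[[[0.1,0,0.01,0,-0.035,0],[0.2,0,0.03,0,-0.07,0],[0.1,0,0.015,0,-0.035,0],[0,0,0,0,0,0],[0,0,0,0,0,0]]]'

```text
time_s: 14.05
position: [0.5958, 0.0585, 0.1081]
ee_rot: [1.2, 85.4, -89.9]
force: [3.0, 5.6, -0.2]
gripper_width: 0.105
```

```bash
python3 - <<'E'
from h import *
st()
E
```

```text
t 14.05 p [0.5958 0.0585 0.1081] F [ 3.   5.6 -0.2] M [ 0.88 -0.44  0.25] w 0.105 la -7.9 bar [0.0246 0.1207] linkage(lev,la) (np.float64(2.150326181746509), np.float64(-0.1390096918732885))
```

Request:
apply_moves --steps '[[[0.05,0,0.007,0,-0.018,0],[0.05,0,0.007,0,-0.018,0],[0.05,0,0.007,0,-0.018,0],[0.05,0,0.007,0,-0.018,0],[0,0,0,0,0,0]]]'

```text
time_s: 14.47
position: [0.5957, 0.0563, 0.0999]
ee_rot: [0.7, 81.3, -90.5]
force: [3.7, 6.0, -0.2]
gripper_width: 0.102
```

Request:
apply_moves --steps '[[[0.025,0,0.003,0,-0.009,0],[0.025,0,0.003,0,-0.009,0],[0,0,0,0,0,0]]]'

```text
time_s: 14.72
position: [0.5957, 0.0556, 0.0981]
ee_rot: [0.6, 80.3, -90.6]
force: [4.7, 5.8, 0.1]
gripper_width: 0.106
```

```bash
python3 - <<'E'
from h import *
st()
E
```

```text
t 14.7167 p [0.5957 0.0556 0.0981] F [4.7 5.8 0.1] M [ 0.98 -0.51  0.3 ] w 0.106 la -13.0 bar [0.0231 0.1137] linkage(lev,la) (np.float64(2.132153716978556), np.float64(-0.22930382353263548))
```

Request:
apply_moves --steps '[[[0.025,0.03,0.003,0,-0.009,0],[0.025,0,0.003,0,-0.009,0],[0,0,0,0,0,0]]]'

```text
time_s: 14.97
position: [0.596, 0.0549, 0.0958]
ee_rot: [-0.1, 79.2, -91.4]
force: [0.7, 4.8, 0.4]
gripper_width: 0.106
```

Request:
apply_moves --steps '[[[0.025,0,0.003,0,-0.009,0],[0,0,0,0,0,0]]]'

```text
time_s: 15.13
position: [0.596, 0.0545, 0.0949]
ee_rot: [-0.1, 78.7, -91.3]
force: [1.4, 5.2, -0.3]
gripper_width: 0.101
```

Request:
apply_moves --steps '[[[0.025,0,0.003,0,-0.009,0],[0,0,0,0,0,0]]]'

```text
time_s: 15.3
position: [0.596, 0.0541, 0.0939]
ee_rot: [-0.1, 78.2, -91.3]
force: [1.9, 5.1, -0.1]
gripper_width: 0.106
```

```bash
python3 - <<'E'
from h import *
st()
snap('scene','s9.png');b=cv2.imread('pics/s9.png')
cv2.imwrite('pics/s9c.png',cv2.resize(b[165:255,270:370],None,fx=6,fy=6,interpolation=cv2.INTER_CUBIC))
E
```

```text
t 15.3 p [0.596  0.0541 0.0939] F [ 1.9  5.1 -0.1] M [ 0.79 -0.17  0.23] w 0.106 la -15.1 bar [0.0222 0.1107] linkage(lev,la) (np.float64(2.1223345683537502), np.float64(-0.268497037362718))
```

View pics/s9c.png

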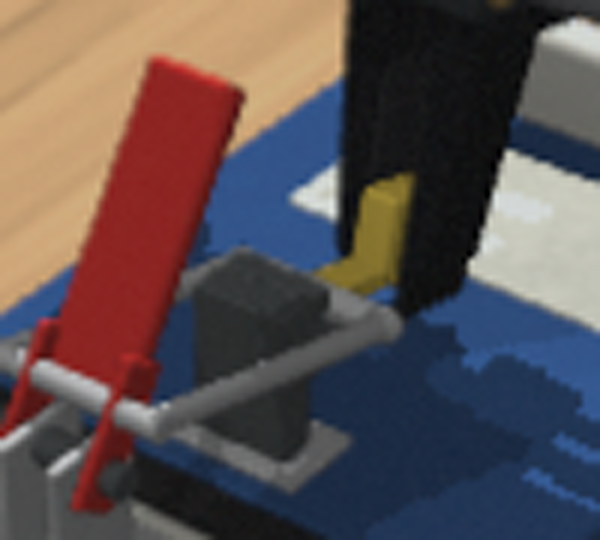

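```bash
python3 - <<'E'
from h import *
S=snap('scene')
f=lambda u,v:((u+.5)/6+270-.5-1,(v+.5)/6+165-.5)
def onx(p,x):
    o,d=ray(S,*f(*p));return (o+d*(x-o[0])/d[0]).round(4)
print('bar end',onx((388,323),.619),'keeper lip +x top edge',onx((326,296),.608),'wall top -y',onx((262,325),.607))
st()
E
```

```text
bar end [0.619  0.0168 0.1169] keeper lip +x top edge [0.608  0.0099 0.1231] wall top -y [ 0.607  -0.0111  0.1273]
t 15.4 p [0.596  0.0542 0.094 ] F [ 0.6  5.5 -0.7] M [ 0.91 -0.12  0.23] w 0.104 la -15.1 bar [0.0222 0.1108] linkage(lev,la) (np.float64(2.1220076476061216), np.float64(-0.26714567012298235))
```

Request:
apply_moves --steps '[[[0.025,0,0.003,0,-0.009,0],[0,0,0,0,0,0]]]'

```text
time_s: 15.57
position: [0.5961, 0.0538, 0.0933]
ee_rot: [-0.1, 77.7, -91.3]
force: [1.4, 4.4, 1.0]
gripper_width: 0.102
```

Request:
apply_moves --steps '[[[0.025,0,0.003,0,-0.009,0],[0,0,0,0,0,0]]]'

```text
time_s: 15.73
position: [0.5961, 0.0535, 0.093]
ee_rot: [-0.1, 77.2, -91.3]
force: [-1.0, 5.3, 3.6]
gripper_width: 0.103
```

```bash
python3 - <<'E'
from h import *
st()
E
```

```text
t 15.7333 p [0.5961 0.0535 0.093 ] F [-1.   5.3  3.6] M [0.94 0.22 0.13] w 0.103 la -16.1 bar [0.0218 0.1104] linkage(lev,la) (np.float64(2.1068484428557177), np.float64(-0.2732631283387296))
```

Request:
apply_moves --steps '[[[-0.045,0,0,0,0.01,0],[0,0,0,0,0,0]]]'

```text
time_s: 15.9
position: [0.596, 0.0537, 0.0939]
ee_rot: [-0.0, 77.8, -91.3]
force: [1.2, 5.2, -1.5]
gripper_width: 0.104
```

Request:
apply_moves --steps '[[[0.008,0,0.05,0,0.004,0],[0.008,0,0.05,0,0.004,0],[0,0,0,0,0,0]]]'

```text
time_s: 16.15
position: [0.596, 0.0497, 0.0941]
ee_rot: [-0.0, 78.2, -91.2]
force: [1.0, 6.7, 0.6]
gripper_width: 0.104
```

```bash
python3 - <<'E'
from h import *
st()
E
```

```text
t 16.15 p [0.596  0.0497 0.0941] F [1.  6.7 0.6] M [ 1.   -0.09  0.2 ] w 0.104 la -15.1 bar [0.0177 0.1109] linkage(lev,la) (np.float64(1.8090796877596311), np.float64(-0.27312414851221123))
```

Request:
apply_moves --steps '[[[0.008,0,0.05,0,0.003,0],[0.008,0,0.025,0,0.002,0],[0,0,0,0,0,0]]]'

```text
time_s: 16.4
position: [0.5959, 0.0465, 0.0941]
ee_rot: [-0.0, 78.5, -91.2]
force: [1.0, 6.6, -0.4]
gripper_width: 0.105
```

Request:
apply_moves --steps '[[[0.008,0,0.04,0,0.003,0],[0,0,0,0,0,0]]]'

```text
time_s: 16.57
position: [0.5959, 0.045, 0.0941]
ee_rot: [-0.0, 78.6, -91.2]
force: [0.3, 6.5, -0.1]
gripper_width: 0.102
```

```bash
python3 - <<'E'
from h import *
st()
E
```

```text
t 16.5667 p [0.5959 0.045  0.0941] F [ 0.3  6.5 -0.1] M [ 1.01 -0.07  0.22] w 0.102 la -14.6 bar [0.0129 0.1106] linkage(lev,la) (np.float64(1.4359828892371678), np.float64(-0.2629046649080486))
```

Request:
apply_moves --steps '[[[0.006,0,0.03,0,0.002,0],[0,0,0,0,0,0]]]'

```text
time_s: 16.73
position: [0.5958, 0.0439, 0.0939]
ee_rot: [-0.0, 78.8, -91.3]
force: [1.7, 6.3, -0.7]
gripper_width: 0.103
```

Request:
apply_moves --steps '[[[0.006,0,0.025,0,0.002,0],[0,0,0,0,0,0]]]'

```text
time_s: 16.9
position: [0.5958, 0.043, 0.0938]
ee_rot: [-0.0, 78.9, -91.2]
force: [1.3, 7.3, -0.1]
gripper_width: 0.107
```

```bash
python3 - <<'E'
from h import *
st()
snap('scene','s10.png');b=cv2.imread('pics/s10.png')
cv2.imwrite('pics/s10c.png',cv2.resize(b[165:255,270:370],None,fx=6,fy=6,interpolation=cv2.INTER_CUBIC))
E
```

```text
t 16.9 p [0.5958 0.043  0.0938] F [ 1.3  7.3 -0.1] M [ 1.2  -0.18  0.24] w 0.107 la -14.4 bar [0.0108 0.1102] linkage(lev,la) (np.float64(1.25608599181779), np.float64(-0.25328382677434524))
```

View pics/s10c.png

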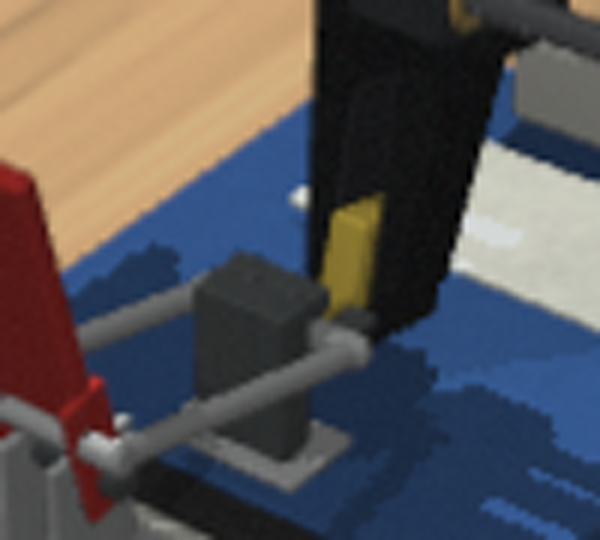

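Bar sits beneath the lip: its end at crop (355,345) is below the lip's corner (325,300), with a shelf corner showing at (360,320); lever is now upright. I'll feel for the wall.

Request:
apply_moves --steps '[[[0.005,0,0.02,0,0.001,0],[0,0,0,0,0,0]]]'

```text
time_s: 17.12
position: [0.5958, 0.0427, 0.0939]
ee_rot: [0.0, 79.0, -91.2]
force: [1.4, 8.3, 0.2]
gripper_width: 0.104
```

Request:
apply_moves --steps '[[[0.004,0,0.02,0,0.001,0],[0,0,0,0,0,0]]]'

```text
time_s: 17.28
position: [0.5959, 0.0423, 0.0939]
ee_rot: [0.1, 79.1, -91.2]
force: [0.6, 9.7, 0.8]
gripper_width: 0.103
```

Request:
apply_moves --steps '[[[0.004,0,0.02,0,0.001,0],[0,0,0,0,0,0]]]'

```text
time_s: 17.45
position: [0.5959, 0.0422, 0.094]
ee_rot: [0.1, 79.3, -91.1]
force: [0.9, 11.9, 0.9]
gripper_width: 0.104
```

```bash
python3 - <<'E'
from h import *
st()
E
```

```text
t 17.45 p [0.5959 0.0422 0.094 ] F [ 0.9 11.9  0.9] M [ 2.08 -0.04  0.23] w 0.104 la -14.0 bar [0.0099 0.1102] linkage(lev,la) (np.float64(1.1532876534862522), np.float64(-0.24245772278831537))
```

Request:
apply_moves --steps '[[[0,0,-0.04,0,0,0],[0,0,0,0,0,0]]]'

```text
time_s: 17.62
position: [0.5959, 0.0421, 0.0939]
ee_rot: [0.0, 79.0, -91.2]
force: [0.4, 6.0, 0.9]
gripper_width: 0.103
```

Request:
apply_moves --steps '[[[0,0,0,0,0,0],[0,0,0,0,0,0],[0,0,0,0,0,0],[0,0,0,0,0,0]]]' --fingers 0.4

```text
time_s: 17.95
position: [0.5956, 0.0405, 0.0934]
ee_rot: [-0.2, 78.8, -91.5]
force: [0.8, -0.1, 0.3]
gripper_width: 0.328
```

Request:
apply_moves --steps '[[[-0.2,0,0,0,0,0],[-0.5,0,0,0,0,0],[-0.9,0,0,0,0,0],[-0.9,0,0,0,0,0],[-0.9,0,0,0,0,0],[-0.6,0,0,0,0,0],[0,0,0,0,0.1,0],[0,0,0,0,0.09,0],[0,0,0,0,0,0]]]'

```text
time_s: 18.7
position: [0.5971, 0.0702, 0.2527]
ee_rot: [42.1, 89.8, -49.3]
force: [-0.4, -1.1, 0.9]
gripper_width: 0.4
```

```bash
python3 - <<'E'
from h import *
o=bot.observe();print(o['position'],o['force'],o['gripper_width'])
snap('scene','s11.png');b=cv2.imread('pics/s11.png');snap('top','t11.png');a=cv2.imread('pics/t11.png')
cv2.imwrite('pics/s11c.png',cv2.resize(b[125:285,240:400],None,fx=3.7,fy=3.7,interpolation=cv2.INTER_CUBIC))
cv2.imwrite('pics/t11c.png',cv2.resize(a[220:300,230:390],None,fx=5,fy=5,interpolation=cv2.INTER_CUBIC))
E
```

```text
[0.59708592 0.07023519 0.25269541] [-0.35712561 -1.1082625   0.90513382] 0.40021966938136394
```

View pics/s11c.png

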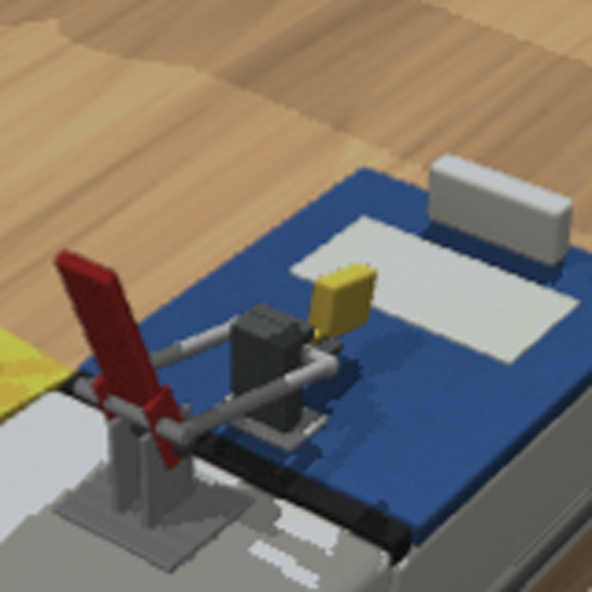

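View pics/t11c.png

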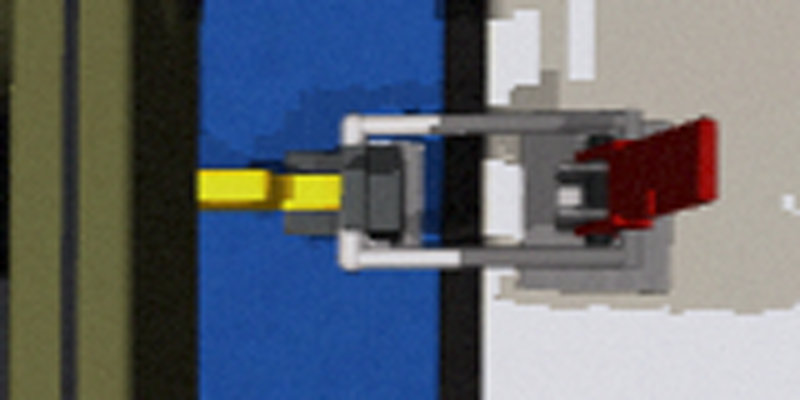

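```bash
cat >> h.py <<'E'
def arc(th,r=.07):
    t=np.radians(th);c=PIV+r*np.array([np.cos(t),np.sin(t)])+.003*np.array([np.sin(t),-np.cos(t)]);return c+[.010,0]
E
python3 - <<'E'
from h import *
T=snap('top');h=lambda u,v:((u+.5)/5+230-.5,(v+.5)/5+220-.5)
print('tip',onz(T,*h(717,160),.19))
plan([.594,-.045,.2527],rot(-1.2,0,1))
for th in range(112,181,6): print(th,arc(th).round(4))
E
```

```text
tip [ 0.59235603 -0.08887698  0.19      ]
units [-0.043  0.007  2.923] rv [-0.0004  0.0058  0.0009]
112 [-0.0724  0.1845]
118 [-0.0792  0.1817]
124 [-0.0857  0.1782]
130 [-0.0917  0.1741]
136 [-0.0973  0.1693]
142 [-0.1023  0.164 ]
148 [-0.1068  0.1581]
154 [-0.1106  0.1519]
160 [-0.1138  0.1453]
166 [-0.1162  0.1383]
172 [-0.1179  0.1312]
178 [-0.1189  0.1239]
```

Request:
apply_moves --steps '[[[0,0,0.6,0,0,0],[0,0,0.9,0,0,0],[0,0,0.8,0,0,0],[0.2,0,0.5,0,0,0],[0.7,0,0.1,0,0,0],[0.6,0,0,0,0,0],[0.2,0,0,0,0,0],[0,0,0,0,0,0],[0,0,0,0,0,0]]]' --fingers 0

```text
time_s: 19.6
position: [0.5941, -0.0433, 0.1829]
ee_rot: [-16.3, 89.7, -107.4]
force: [0.1, -1.0, 0.9]
gripper_width: 0.003
```

```bash
python3 - <<'E'
from h import *
o=bot.observe();print(o['position'],o['force'],o['gripper_width'])
plan(np.r_[.594,arc(112)],rot(-1.2,0,1))
E
```

```text
[ 0.59405203 -0.04331578  0.18286773] [ 0.1465838  -1.04831703  0.90655524] 0.003430504279287897
units [-0.038  0.013  0.728] rv [0.0014 0.0043 0.0013]
```

Request:
apply_moves --steps '[[[0,0,0.3,0,0,0],[0,0,0.2,0,0,0],[0,0,0.15,0,0,0],[0,0,0.1,0,0,0],[0.05,0,0.15,0,0,0],[0.08,0,0.15,0,0,0],[0,0,0,0,0,0]]]'

```text
time_s: 20.18
position: [0.5935, -0.0872, 0.1779]
ee_rot: [10.5, 89.7, -80.7]
force: [0.8, 1.3, 1.1]
gripper_width: 0.003
```

```bash
python3 - <<'E'
from h import *
o=bot.observe();print(o['position'],o['force'])
for t in(124,136): plan(np.r_[.594,arc(t)],rot(-1.2,0,1))
snap('scene','s12.png');b=cv2.imread('pics/s12.png')
cv2.imwrite('pics/s12c.png',cv2.resize(b[125:285,220:380],None,fx=3.7,fy=3.7,interpolation=cv2.INTER_CUBIC))
E
```

```text
[ 0.5935092  -0.08716536  0.17786143] [0.79325901 1.3419083  1.12276656]
units [-0.009  0.011 -0.038] rv [-0.0006  0.0045 -0.0008]
units [0.216 0.018 0.251] rv [-0.0006  0.0045 -0.0008]
```

View pics/s12c.png

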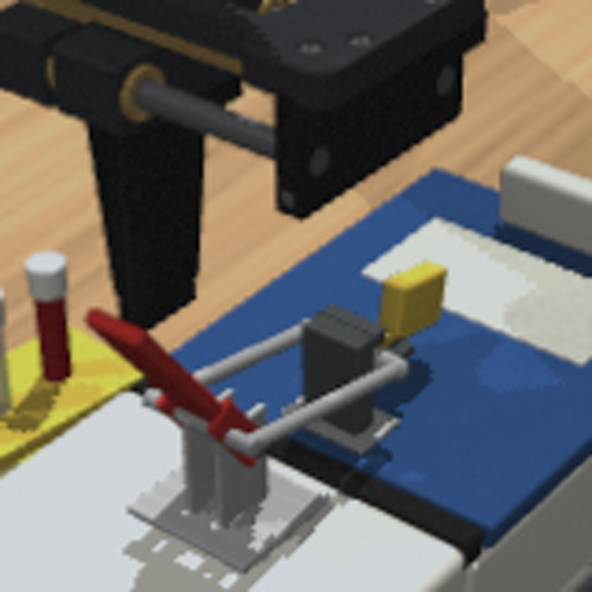

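```bash
python3 - <<'E'
from h import *
S=snap('scene')
f=lambda u,v:((u+.5)/3.7+220-.5-1,(v+.5)/3.7+125-.5)
def onx(p,x):
    o,d=ray(S,*f(*p));return (o+d*(x-o[0])/d[0]).round(4)
print(onx((98,318),.593),onx((220,425),.593)); o=bot.observe();print(o['position'],o['force'])
E
```

```text
[ 0.593  -0.1108  0.1888] [ 0.593  -0.0601  0.1193]
[ 0.59328205 -0.08678108  0.17807895] [0.76928622 0.26940205 0.8051739 ]
```

Request:
apply_moves --steps '[[[0.05,0,0.07,0,0,0],[0.055,0,0.07,0,0,0],[0.06,0,0.06,0,0,0],[0.06,0,0.06,0,0,0],[0,0,0,0,0,0]]]'

```text
time_s: 20.7
position: [0.5931, -0.0973, 0.1689]
ee_rot: [2.6, 89.7, -88.7]
force: [-0.0, 0.9, 2.0]
gripper_width: 0.006
```

```bash
python3 - <<'E'
from h import *
o=bot.observe();print(o['position'],o['force'])
for t in(136,148,160): plan(np.r_[.594,arc(t)],rot(-1.2,0,1))
E
```

```text
[ 0.59309661 -0.09728424  0.16886464] [-0.00439486  0.92943692  2.00084408]
units [-0.01   0.023 -0.001] rv [-0.0002  0.0049 -0.0002]
units [0.269 0.028 0.235] rv [-0.0002  0.0049 -0.0002]
units [0.592 0.031 0.408] rv [-0.0002  0.0049 -0.0002]
```

Request:
apply_moves --steps '[[[0.065,0.01,0.06,0,0,0],[0.065,0.01,0.06,0,0,0],[0.07,0,0.058,0,0,0],[0.07,0,0.055,0,0,0],[0,0,0,0,0,0]]]'

```text
time_s: 21.12
position: [0.5932, -0.1064, 0.1571]
ee_rot: [-15.4, 89.8, -106.6]
force: [-0.4, -0.3, 0.6]
gripper_width: 0.006
```

```bash
python3 - <<'E'
from h import *
o=bot.observe();print(o['position'],o['force'])
for t in(148,160): plan(np.r_[.594,arc(t)],rot(-1.2,0,1))
snap('scene','s13.png');b=cv2.imread('pics/s13.png')
cv2.imwrite('pics/s13c.png',cv2.resize(b[125:285,220:380],None,fx=3.7,fy=3.7,interpolation=cv2.INTER_CUBIC))
E
```

```text
[ 0.59323912 -0.1063637   0.15706426] [-0.44165405 -0.2548063   0.63997837]
units [-0.027  0.019  0.01 ] rv [-0.0002  0.0041  0.0011]
units [0.296 0.023 0.183] rv [-0.0002  0.0041  0.0011]
```

View pics/s13c.png

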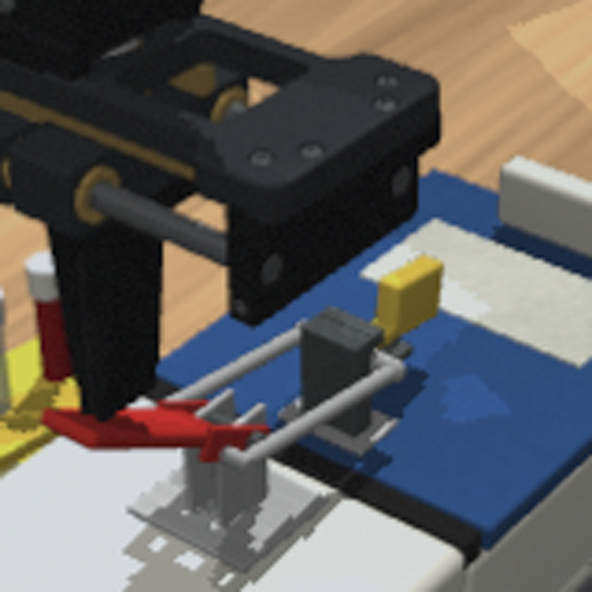

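Request:
apply_moves --steps '[[[0.07,0.01,0.05,0,0,0],[0.075,0.01,0.045,0,0,0],[0,0,0,0,0,0]]]'

```text
time_s: 21.42
position: [0.594, -0.1098, 0.1513]
ee_rot: [-18.7, 89.8, -109.9]
force: [-0.4, -0.5, -0.1]
gripper_width: 0.006
```

Request:
apply_moves --steps '[[[0.08,0,0.04,0,0,0],[0.08,0,0.04,0,0,0],[0,0,0,0,0,0]]]'

```text
time_s: 21.67
position: [0.594, -0.1132, 0.1451]
ee_rot: [-10.9, 89.8, -102.1]
force: [0.7, 0.3, 0.3]
gripper_width: 0.004
```

```bash
python3 - <<'E'
from h import *
o=bot.observe();print(o['position'],o['force'])
for t in(160,170,180): plan(np.r_[.594,arc(t)],rot(-1.2,0,1))
E
```

```text
[ 0.59401491 -0.11317727  0.14510544] [0.74420502 0.30208414 0.25600562]
units [-0.004 -0.     0.014] rv [0.0002 0.0041 0.0008]
units [0.288 0.002 0.105] rv [0.0002 0.0041 0.0008]
units [0.591 0.003 0.143] rv [0.0002 0.0041 0.0008]
```

```bash
python3 - <<'E'
from h import *
snap('scene','s14.png');b=cv2.imread('pics/s14.png')
cv2.imwrite('pics/s14c.png',cv2.resize(b[165:285,220:360],None,fx=5,fy=5,interpolation=cv2.INTER_CUBIC))
snap('top','t14.png');a=cv2.imread('pics/t14.png')
cv2.imwrite('pics/t14c.png',cv2.resize(a[220:300,230:390],None,fx=5,fy=5,interpolation=cv2.INTER_CUBIC))
E
```

```text
(no output)
```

View pics/s14c.png

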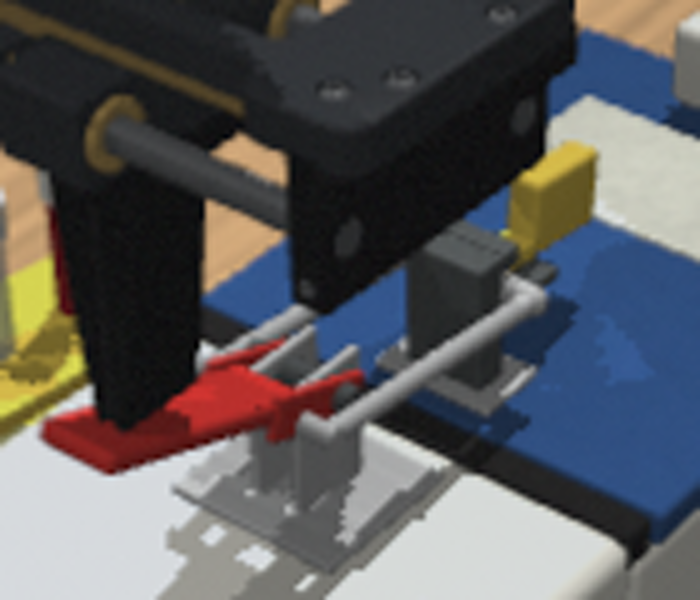

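View pics/t14c.png

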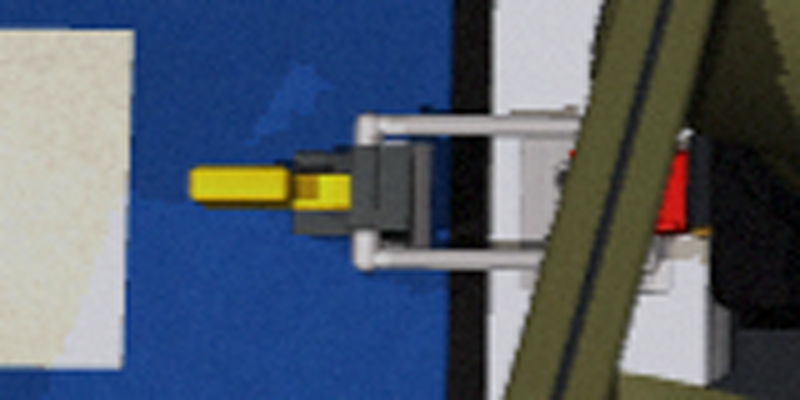

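Request:
apply_moves --steps '[[[0.07,0,0.03,0,0,0],[0.07,0,0.025,0,0,0],[0,0,0,0,0,0]]]'

```text
time_s: 22.02
position: [0.5939, -0.1153, 0.1398]
ee_rot: [-13.3, 89.8, -104.5]
force: [0.2, -0.0, -0.3]
gripper_width: 0.002
```

Request:
apply_moves --steps '[[[0.07,0,0.02,0,0,0],[0.07,0,0.015,0,0,0],[0,0,0,0,0,0]]]'

```text
time_s: 22.27
position: [0.5938, -0.1166, 0.1341]
ee_rot: [-17.6, 89.8, -108.7]
force: [0.3, -0.2, -0.3]
gripper_width: 0.005
```

```bash
python3 - <<'E'
from h import *
o=bot.observe();print(o['position'],o['force'])
plan(np.r_[.594,arc(180)])
snap('scene','s15.png');b=cv2.imread('pics/s15.png')
cv2.imwrite('pics/s15c.png',cv2.resize(b[165:285,220:360],None,fx=5,fy=5,interpolation=cv2.INTER_CUBIC))
E
```

```text
[ 0.5937794  -0.1166245   0.13406133] [ 0.26430003 -0.1832163  -0.31395565]
units [0.314 0.007 0.058] rv [0. 0. 0.]
```

View pics/s15c.png

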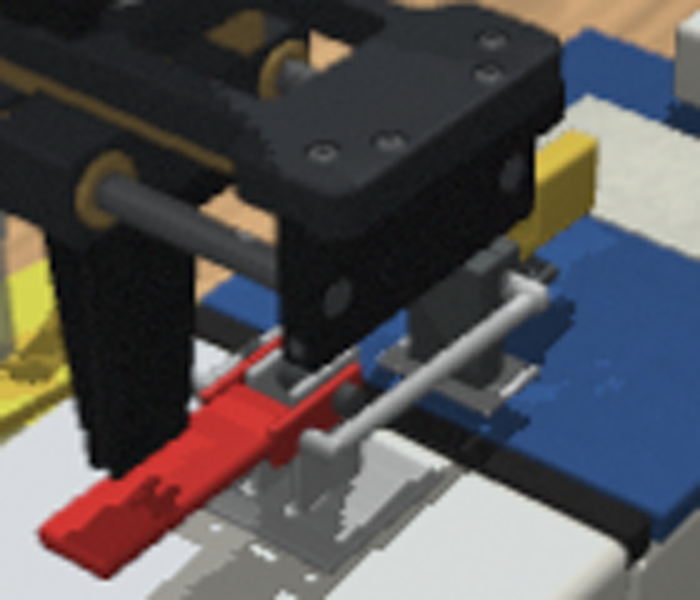

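Request:
apply_moves --steps '[[[0.1,0,0.03,0,0,0],[0.1,0,0.03,0,0,0],[0.04,0,0,0,0,0],[0,0,0,0,0,0]]]'

```text
time_s: 22.65
position: [0.5937, -0.119, 0.1245]
ee_rot: [-20.2, 89.8, -111.4]
force: [-0.4, 0.2, -0.7]
gripper_width: 0.003
```

Request:
apply_moves --steps '[[[0.03,0,0,0,0,0],[0.02,0,0,0,0,0],[0,0,0,0,0,0]]]'

```text
time_s: 22.9
position: [0.5942, -0.119, 0.1233]
ee_rot: [-0.9, 89.8, -92.1]
force: [0.5, -0.5, -0.2]
gripper_width: 0.004
```

Request:
apply_moves --steps '[[[0.03,0,0,0,0,0],[0,0,0,0,0,0]]]'

```text
time_s: 23.07
position: [0.5941, -0.1191, 0.122]
ee_rot: [-1.2, 89.8, -92.4]
force: [-0.0, 0.6, 0.0]
gripper_width: 0.004
```

Request:
apply_moves --steps '[[[0.03,0,0,0,0,0],[0,0,0,0,0,0]]]'

```text
time_s: 23.23
position: [0.5943, -0.119, 0.1217]
ee_rot: [3.3, 89.8, -87.9]
force: [-1.0, 0.5, 4.0]
gripper_width: 0.009
```

Request:
apply_moves --steps '[[[-0.1,0,0,0,0,0],[-0.5,0,0,0,0,0],[-0.9,0,0,0,0,0],[-0.9,0,0,0,0,0],[-0.9,0,0,0,0,0],[-0.9,0,0,0,0,0],[0,-0.8,0.2,0,0,0],[0,-0.9,0.2,0,0,0],[0,-0.9,0.2,0,0,0],[0,-0.9,0.2,0,0,0],[0,-0.5,0,0,0,0],[0,0,0,0,0,0]]]'

```text
time_s: 24.23
position: [0.431, -0.1473, 0.2896]
ee_rot: [10.7, 89.7, -80.6]
force: [0.3, 0.1, 0.4]
gripper_width: 0.004
```

```bash
python3 - <<'E'
from h import *
o=bot.observe();print(o['time_s'],o['position'],o['force'])
snap('scene','s16.png');b=cv2.imread('pics/s16.png')
cv2.imwrite('pics/s16c.png',cv2.resize(b[145:385,160:460],None,fx=2.5,fy=2.5,interpolation=cv2.INTER_CUBIC))
snap('top','t16.png')
E
```

```text
24.2333 [ 0.43102802 -0.14726117  0.28955508] [0.28127806 0.06847889 0.43525283]
```

View pics/s16c.png

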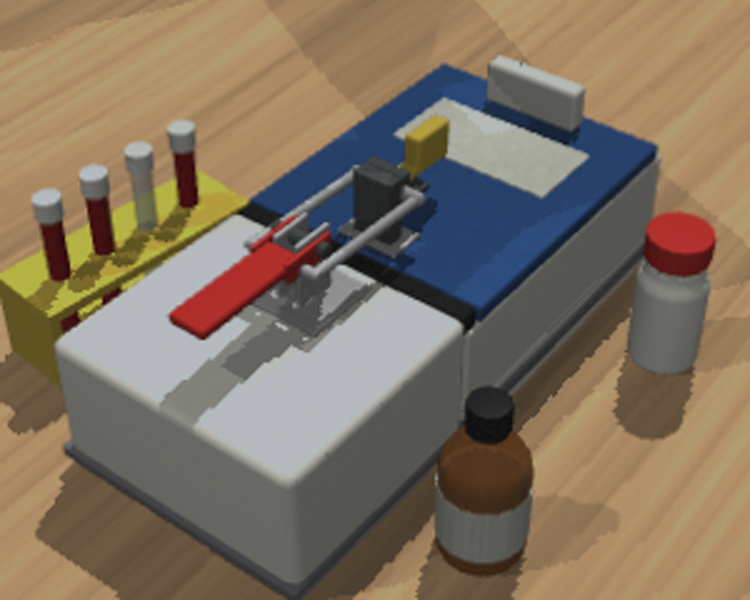

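View pics/t16.png

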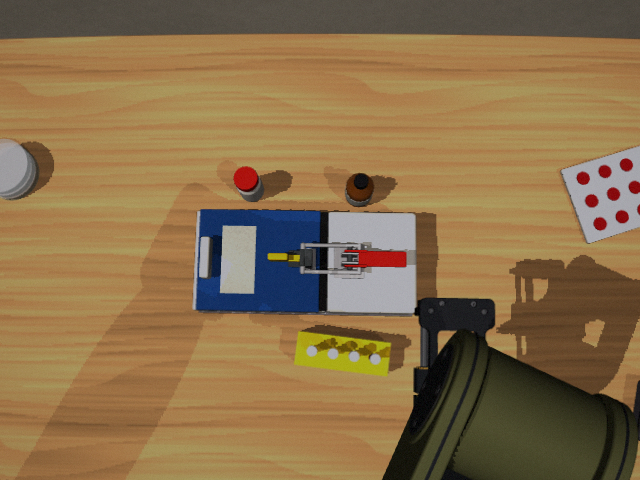

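```bash
python3 -c "
from rig import order; print(order.job_done())"
```

```text
the job is handed in; nothing more can be done
None
```

The carrier is latched: the lid is shut on the seal, the loop is hooked under the keeper's lip and the red lever is down flat. I handed the job in at about 24 s of the 64 s allowed.

- **Lid:** I pushed the rib until the seal pushed back at about 10 N. In the top view the lid later moved a further 2 mm or so into the seal as the lever went over.
- **Loop:** I opened the lever to its stop, pinched the yellow tab and lowered the bar in front of the lip. The bar touched the shelf at about 3.6 N, with the keeper set about 7.5 mm low. I raised it about 1 mm and pulled it in until it met the wall, at about 12 N, then let go.
- **Lever:** I pushed it over and it snapped shut ahead of the finger. A light 4 N touch found the handle at its expected shut height.
- **Last pictures:** they show the handle level, the bar under the lip and the lid against the strip. The bottles and rack are where they were, and the arm is clear with about 0 N on it.

Two checks disagreed:

- **Camera positions:** the two cameras differed by several mm on some points. I relied on touch and the known link lengths instead.
- **Lever force:** I measured at most about 2 N while pushing the lever over, less than the "up to 6 N" in the brief. I judged the latch shut from the pictures and the handle height instead.

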